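Re-tool a clockmaker's gang tool block

ROBOT

A 6-joint arm with a two-finger parallel gripper is mounted at the origin on the work surface. World frame = base frame: x ahead of the robot, y to its left, z up, the work surface at z = 0. Lengths are in m, angles in rad, forces in N, time in s.
With the tool pointing down it reaches from about 0.4 to 0.925 m from the base axis. Payload 12.5 kg.
Tool frame: the origin (TCP) lies at the very end of the fingers, on their centre line; the grasp point (between the pads) lies 19 mm behind it; z points along the fingers, x is the direction in which the jaws open and shut, and the axes are right-handed (so a half turn about z gives the same grasp; the last joint's range is limited). The gripper opens to 95 mm and grips with 3 to 60 N. Pads are 20 mm wide; open, the fingers measure 119 mm over their backs; the gripper's body (75 mm by 180 mm) begins 59 mm behind the grasp point.
Start: joints at [-1.337, 0.491, 1.559, -0, 1.092, -0.106], TCP at [0.208, -0.589, 0.215] pointing down, gripper open.
Joint ranges: [-3.1, 3.1], [-0.84, 2.19], [0.05, 2.79], [-1.13, 4.28], [0.06, 2.93], [-2.69, 2.69]. Speed limits (rad/s): [2.22, 2.22, 2.79, 3.14, 3.14, 3.14].

INTERFACE

Orientations are given as a unit quaternion [x, y, z, w].
In Python, from plant import env gives the robot as it stands.
- The arm moves only by the shell command python3 -m creep 'ROWS' [OPENING]. ROWS is JSON, a list of rows, each an object with "travel": the shift along the tool's x, y, z in cm, a list of three; "twist": the turn about the tool's z in degrees. A call has 1 to 20 rows; each row is the pose to reach, as a shift and turn from the pose commanded when the call began, along the tool's axes at that moment; what a row does not reach only later rows make up. A row lasts 1/10 s, in which the tool goes at most 50 mm and 8.59 degrees, less where a joint would pass 70% of its speed; a pose out of reach is approached as far as the arm can. A call with a gripper value outside its range is refused whole. OPENING is the finger opening in cm, from 0 to 9.51, set as the call begins (- or left out, the last holds). The fingers move at their own pace and stop on an object; the grip force is fixed at half the most. Time passes only in rows, so rows that repeat a pose let the fingers close. It gives the time, the measured TCP pose, the force and the opening at its end, in the units of the state.
- env.state(): the state, without advancing time (a new reading comes with each control period).
- env.grab_frame(name): name is "scene" or "top" or "wrist"; returns the picture (400x640x3 uint8, red, green, blue); there is no depth.
- env.camera_params(name): a dict with "intrinsics" (3x3 intrinsics, pixels), "world_to_cam" (4x4, takes a point from world to camera coordinates); the wrist camera has in their place "hand_eye" (4x4, takes a point from camera to tool coordinates, whose origin is the TCP and whose axes are the tool frame's). Camera axes: x right, y up, looking along -z (the intrinsics and any distortion apply to the point x, -y, -z); pixel columns grow to the right and rows downward; lengths in m; the calibration is good to about 2 mm. A picture is of the moment at which its call begins: read the wrist's pose just before it. camera_params takes no time and is no camera call.
- env.close_job(): hands the job in, once; it reports no verdict.
Trained networks look in the newest picture that a camera, given by its name, has taken for a name from the list of things; names that differ only in an ending like _2 or _b are one class to them, and where a whole thing is asked for, a point or a joint stands for the part that bears it (a point fixed in the world has none). Each returns a list of dicts, best first, with "p" (0 to 1); they miss things now and then, are a little off and sometimes report something else, mostly with a low value. They report only what shows in the picture. A call takes as long as a camera call. They do not tell look-alikes from the thing itself.
- env.regions_of(camera, target): "pixels" (400x640 bool, what is visible of it) and "extent" ([centre column, centre row, width, height] in pixels, round what is visible of it).
The state is a dict: "time_s": time; "q": joint angles; "joint_velocities": joint speeds; "tau": joint torques, N m; "tool_pos": TCP position; "eef_rot": TCP orientation; "force": force on the tool from outside, world axes, zero at the start; "moment": the same for the moment, N m; "grip_width": finger opening in m.
Only numpy, scipy, OpenCV 4.12 (cv2) and the standard library are available. Lean on these libraries where they do the work, as an engineer would, in place of code of your own. Each camera call takes 0.05 s, during which the arm holds its last target. There are 200 camera calls.

TASK

Re-tool this lathe tool block for the next clock job: first swing the clamp lever right back to loosen it, take every worn, broken short tool out of the block and lay it in the black tray, and slide every long tool - the ones on the bench and the one left half-way in - shank end first into a slot of its own until you feel it firmly against the stop hidden inside, without ramming it. Then swing the lever right round to lock them all, and leave the loupe, jar and brass wheel where they are.

Things in the scene. Friction and masses are not known exactly. Their poses are not given: they have to be found in the camera images.
- block: Fixed gang tool block (lathe tool holder). Origin on the bench under its middle; x = along the slots from mouth inward (away from the robot), y left, z up. Four blind slots open at the face x = -35 mm, at y = +63, +21, -21, -63 mm (slots 0-3), 15 mm wide, mouths flared to 30 mm over 12 mm. Their floor, 32 mm above the bench, runs out in front as a flat loading ledge to x = -100 mm, 165 mm wide. Top of block and roof plate: 62 mm.
- stop0_face (a point): Centre of the face of the stop at the bottom of slot 0: the end of an adjustable brass screw, 38 mm above the bench, hidden under the clamp plate, rigid. Its depth differs from slot to slot and start to start, 38 to 52 mm inside the mouth. Axes as block.
- stop1_face (a point): Centre of the face of the stop at the bottom of slot 1: the end of an adjustable brass screw, 38 mm above the bench, hidden under the clamp plate, rigid. Its depth differs from slot to slot and start to start, 38 to 52 mm inside the mouth. Axes as block.
- stop2_face (a point): Centre of the face of the stop at the bottom of slot 2: the end of an adjustable brass screw, 38 mm above the bench, hidden under the clamp plate, rigid. Its depth differs from slot to slot and start to start, 38 to 52 mm inside the mouth. Axes as block.
- stop3_face (a point): Centre of the face of the stop at the bottom of slot 3: the end of an adjustable brass screw, 38 mm above the bench, hidden under the clamp plate, rigid. Its depth differs from slot to slot and start to start, 38 to 52 mm inside the mouth. Axes as block.
- lever (a joint): Angle of the clamp lever, rad. 0 = loose (handle along the block's +y, to the left), 1.4 = locked (swung clockwise, seen from above, to point nearly along the block's +x). Stays where left; 4 N at the knob moves it. It drives the steel plate that roofs the slots (x -30 to +30 mm): underside 46.5 mm above the bench when loose, 2.1 mm lower per rad; pinches the 12 mm tools over the last 0.2 rad.
- lever_pivot (a point): Point on the lever's upright pivot axis, on a round post at the left end of the block, 70 mm above the bench (x = +4, y = +103 mm in block). Axes as block.
- lever_knob (a point): Middle of the upright black round knob (18 mm across, 32 mm high, from 62 to 94 mm above the bench) at the end of the clamp lever, 75 mm from the pivot; it can be pinched from above.
- tool_a_mid (a point): Centre of new tool a: a plain steel lathe tool, 12 mm square shank, 110 mm long, about 115 g, with a narrower 10 mm cutting tip. x runs along the tool from the cutting tip to the plain shank end, z up. It starts part-way in one of the slots, not home, about 30 mm in.
- tool_a_end (a point): Centre of the plain (bevelled) shank end face of new tool a, 55 mm along +x from its centre; this end goes into the slot.
- tool_b_mid (a point): Centre of new tool b: a plain steel lathe tool, 12 mm square shank, 110 mm long, about 115 g, with a narrower 10 mm cutting tip. x runs along the tool from the cutting tip to the plain shank end, z up. If present, it starts lying on the bench to the right of the block, cutting end roughly towards the robot.
- tool_b_end (a point): Centre of the plain (bevelled) shank end face of new tool b, 55 mm along +x from its centre; this end goes into the slot.
- tool_c_mid (a point): Centre of new tool c: a plain steel lathe tool, 12 mm square shank, 110 mm long, about 115 g, with a narrower 10 mm cutting tip. x runs along the tool from the cutting tip to the plain shank end, z up. If present, it starts lying on the bench to the right of the block, cutting end roughly towards the robot.
- tool_c_end (a point): Centre of the plain (bevelled) shank end face of new tool c, 55 mm along +x from its centre; this end goes into the slot.
- tool_d_mid (a point): Centre of new tool d: a plain steel lathe tool, 12 mm square shank, 110 mm long, about 115 g, with a narrower 10 mm cutting tip. x runs along the tool from the cutting tip to the plain shank end, z up. It starts lying on the bench to the right of the block, cutting end roughly towards the robot.
- tool_d_end (a point): Centre of the plain (bevelled) shank end face of new tool d, 55 mm along +x from its centre; this end goes into the slot.
- worn_a_mid (a point): Centre of worn tool a: same 12 mm square steel shank but short, 75 mm long with a broken-off tip, about 75 g. x runs from the broken tip to the shank end. If present, it starts in one of the slots, shank end about 30 mm in, 45 mm sticking out.
- worn_b_mid (a point): Centre of worn tool b: same 12 mm square steel shank but short, 75 mm long with a broken-off tip, about 75 g. x runs from the broken tip to the shank end. If present, it starts in one of the slots, shank end about 30 mm in, 45 mm sticking out.
- worn_c_mid (a point): Centre of worn tool c: same 12 mm square steel shank but short, 75 mm long with a broken-off tip, about 75 g. x runs from the broken tip to the shank end. If present, it starts in one of the slots, shank end about 30 mm in, 45 mm sticking out.
- tray_in (a point): Centre of the inner floor (3 mm above the bench) of the shallow black tray for worn tools, left of the block, fixed; outside 170 mm (its x) by 130 mm (its y), 22 mm high, walls 3 mm.
- loupe_mid (a point): Bystander: black eye loupe, 38 mm high, 38 mm across, middle of its height.
- jar_mid (a point): Bystander: small amber glass jar with black cap, 55 mm high, 48 mm across, middle of its height.
- wheel_mid (a point): Bystander: brass clock wheel 66 mm across lying flat, with a stub arbor 26 mm high; 8 mm above its underside.
There are look-alikes about, which are no part of the job. Leave any pink look-alike of the part that bears tool_a_mid alone.

How it is judged:
On the way, in this order (a step that is already met when the one before it is completed fails the run):
1. the clamp lever is swung back loose (under 0.2 rad) while the worn tools and the half-way tool are still where they were in their slots (within 10 mm) (value of joint lever below 0.2 rad and distance of each of worn_a_mid, worn_b_mid, worn_c_mid, tool_a_mid from where it was at the start of the episode below 0.01 m), for 0.1 s.
2. with the lever still loose (under 0.5 rad), every worn tool is in the tray and every long tool is home in a slot (value of joint lever below 0.5 rad and ((x of tool_a_end in the frame of stop0_face above -0.002 m and distance between tool_a_end and stop0_face below 0.004 m) or (x of tool_a_end in the frame of stop1_face above -0.002 m and distance between tool_a_end and stop1_face below 0.004 m) or (x of tool_a_end in the frame of stop2_face above -0.002 m and distance between tool_a_end and stop2_face below 0.004 m) or (x of tool_a_end in the frame of stop3_face above -0.002 m and distance between tool_a_end and stop3_face below 0.004 m)) and ((x of tool_b_end in the frame of stop0_face above -0.002 m and distance between tool_b_end and stop0_face below 0.004 m) or (x of tool_b_end in the frame of stop1_face above -0.002 m and distance between tool_b_end and stop1_face below 0.004 m) or (x of tool_b_end in the frame of stop2_face above -0.002 m and distance between tool_b_end and stop2_face below 0.004 m) or (x of tool_b_end in the frame of stop3_face above -0.002 m and distance between tool_b_end and stop3_face below 0.004 m)) and ((x of tool_c_end in the frame of stop0_face above -0.002 m and distance between tool_c_end and stop0_face below 0.004 m) or (x of tool_c_end in the frame of stop1_face above -0.002 m and distance between tool_c_end and stop1_face below 0.004 m) or (x of tool_c_end in the frame of stop2_face above -0.002 m and distance between tool_c_end and stop2_face below 0.004 m) or (x of tool_c_end in the frame of stop3_face above -0.002 m and distance between tool_c_end and stop3_face below 0.004 m)) and ((x of tool_d_end in the frame of stop0_face above -0.002 m and distance between tool_d_end and stop0_face below 0.004 m) or (x of tool_d_end in the frame of stop1_face above -0.002 m and distance between tool_d_end and stop1_face below 0.004 m) or (x of tool_d_end in the frame of stop2_face above -0.002 m and distance between tool_d_end and stop2_face below 0.004 m) or (x of tool_d_end in the frame of stop3_face above -0.002 m and distance between tool_d_end and stop3_face below 0.004 m)) and x of worn_a_mid in the frame of tray_in between -0.08 and 0.08 m and y of worn_a_mid in the frame of tray_in between -0.06 and 0.06 m and z of each of worn_a_mid, worn_b_mid, worn_c_mid in the frame of tray_in below 0.025 m and x of worn_b_mid in the frame of tray_in between -0.08 and 0.08 m and y of worn_b_mid in the frame of tray_in between -0.06 and 0.06 m and x of worn_c_mid in the frame of tray_in between -0.08 and 0.08 m and y of worn_c_mid in the frame of tray_in between -0.06 and 0.06 m), for 0.2 s.
At the end, for the whole second after the job is handed in: Lever locked (over 1.25 of 1.4 rad); each long tool in a slot, shank end within 2 mm of its stop along the slot (within 4 mm of its centre in all); each worn tool in the tray (centre inside the walls, under 25 mm above its floor); all at rest (value of joint lever above 1.25 rad and ((x of tool_a_end in the frame of stop0_face above -0.002 m and distance between tool_a_end and stop0_face below 0.004 m) or (x of tool_a_end in the frame of stop1_face above -0.002 m and distance between tool_a_end and stop1_face below 0.004 m) or (x of tool_a_end in the frame of stop2_face above -0.002 m and distance between tool_a_end and stop2_face below 0.004 m) or (x of tool_a_end in the frame of stop3_face above -0.002 m and distance between tool_a_end and stop3_face below 0.004 m)) and ((x of tool_b_end in the frame of stop0_face above -0.002 m and distance between tool_b_end and stop0_face below 0.004 m) or (x of tool_b_end in the frame of stop1_face above -0.002 m and distance between tool_b_end and stop1_face below 0.004 m) or (x of tool_b_end in the frame of stop2_face above -0.002 m and distance between tool_b_end and stop2_face below 0.004 m) or (x of tool_b_end in the frame of stop3_face above -0.002 m and distance between tool_b_end and stop3_face below 0.004 m)) and ((x of tool_c_end in the frame of stop0_face above -0.002 m and distance between tool_c_end and stop0_face below 0.004 m) or (x of tool_c_end in the frame of stop1_face above -0.002 m and distance between tool_c_end and stop1_face below 0.004 m) or (x of tool_c_end in the frame of stop2_face above -0.002 m and distance between tool_c_end and stop2_face below 0.004 m) or (x of tool_c_end in the frame of stop3_face above -0.002 m and distance between tool_c_end and stop3_face below 0.004 m)) and ((x of tool_d_end in the frame of stop0_face above -0.002 m and distance between tool_d_end and stop0_face below 0.004 m) or (x of tool_d_end in the frame of stop1_face above -0.002 m and distance between tool_d_end and stop1_face below 0.004 m) or (x of tool_d_end in the frame of stop2_face above -0.002 m and distance between tool_d_end and stop2_face below 0.004 m) or (x of tool_d_end in the frame of stop3_face above -0.002 m and distance between tool_d_end and stop3_face below 0.004 m)) and x of worn_a_mid in the frame of tray_in between -0.08 and 0.08 m and y of worn_a_mid in the frame of tray_in between -0.06 and 0.06 m and z of each of worn_a_mid, worn_b_mid, worn_c_mid in the frame of tray_in below 0.025 m and x of worn_b_mid in the frame of tray_in between -0.08 and 0.08 m and y of worn_b_mid in the frame of tray_in between -0.06 and 0.06 m and x of worn_c_mid in the frame of tray_in between -0.08 and 0.08 m and y of worn_c_mid in the frame of tray_in between -0.06 and 0.06 m and linear speed of each of tool_a, tool_b, tool_c, tool_d, worn_a, worn_b, worn_c below 0.02 m/s); the robot touches nothing.
It fails at once if the loupe, the jar or the clock wheel is pushed more than 25 mm from its place (distance of any of loupe_mid, jar_mid, wheel_mid from where it was at the start of the episode above 0.025 m).
It fails at once if a tool is rammed against a stop with more than 60 N (contact force between any of tool_a, tool_b, tool_c, tool_d and stop0 above 60 N or contact force between any of tool_a, tool_b, tool_c, tool_d and stop1 above 60 N or contact force between any of tool_a, tool_b, tool_c, tool_d and stop2 above 60 N or contact force between any of tool_a, tool_b, tool_c, tool_d and stop3 above 60 N).
Of worn_a, worn_b, worn_c only 1 to 3 are there at a start; the rules pass over those that are not, and their reading is None.
Of tool_b, tool_c only 1 to 2 are there at a start; the rules pass over those that are not, and their reading is None.
At some moment in a run one of tool_d may be knocked a few centimetres aside while the robot is not near it.
It also fails if it takes over 210 s, if anything falls off the work surface, if the arm or the gripper's body presses on something with over 40 N, if the wrist force passes 120 N, or if a joint passes its speed limit or range.

## Working session

There is one attempt and no reset: what is moved stays moved. The work goes in short steps, Python scripts to look and compute and a shell command to move; the robot and the scene stay as the last step left them, time stands still between calls to the robot, and variables do not carry over. Pictures are saved under pics/ and viewed, about 12 in all and at most 16, crops included, and the job is handed in when it is done.

```bash
ls; mkdir -p pics
python3 - <<'E'
from plant import env
import cv2,json
s=env.state(); print({k:(v if not hasattr(v,'tolist') else v.tolist()) for k,v in s.items()})
for n in("scene","top"):
    cv2.imwrite(f"pics/{n}0.png",env.grab_frame(n)[:,:,::-1])
    p=env.camera_params(n);print(n,p)
print(env.camera_params("wrist"))
E
```

```text
pics
{'time_s': 0.0, 'q': [-1.3366232635892916, 0.49159266979785254, 1.5594864505099566, -1.8321078825146066e-05, 1.0917443493109322, -0.10560363058144537], 'joint_velocities': [-0.000917527018193366, 0.0005615236399258073, 0.0006759912674417874, -0.0014289985681045238, -0.0012180848511751836, -0.00022484052225823324], 'tau': [-0.00019671081190608675, -61.264379024505615, -25.817511677742004, 0.06925075314939022, 0.04828774253837764, -8.753990641707787e-05], 'tool_pos': [0.20824893345079773, -0.5889945254743608, 0.21402845539837323], 'eef_rot': [0.8164814839658022, -0.5773712908934604, -0.0004675805883115654, -0.00040020171673002335], 'force': [0.22404823735899787, 0.3490925730470538, 0.45121603960103157], 'moment': [-0.008874951906570365, 0.0126401575808275, -0.02218398718124777], 'grip_width': 0.09526705543565887}
scene {'intrinsics': array([[414.66042544,   0.        , 316.93389723],
       [  0.        , 414.66042544, 210.58171941],
       [  0.        ,   0.        ,   1.        ]]), 'world_to_cam': array([[-0.60556541,  0.79573791, -0.00957624,  0.28259432],
       [-0.65624157
[... 425 characters left out ...]
 0.99448673, -0.02618193,  0.10154137, -0.50222652],
       [-0.10217173, -0.02397861,  0.99447773, -1.25465893],
       [ 0.        ,  0.        ,  0.        ,  1.        ]])}
{'intrinsics': array([[304.9945745 ,   0.        , 322.43122376],
       [  0.        , 304.9945745 , 199.26062571],
       [  0.        ,   0.        ,   1.        ]]), 'hand_eye': array([[ 9.99999794e-01, -5.94864179e-04, -2.41552680e-04,
         8.30065725e-04],
       [-6.35689856e-04, -9.70137722e-01, -2.42553903e-01,
        -6.64905729e-02],
       [-9.00527388e-05,  2.42554006e-01, -9.70137900e-01,
        -1.70238747e-01],
       [ 0.00000000e+00,  0.00000000e+00,  0.00000000e+00,
         1.00000000e+00]])}
```

View pics/top0.png

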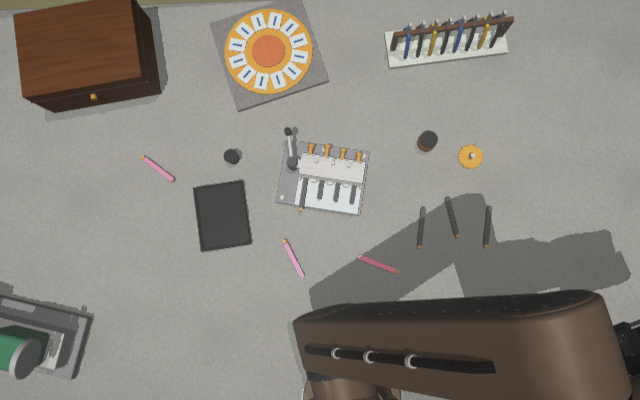

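View pics/scene0.png

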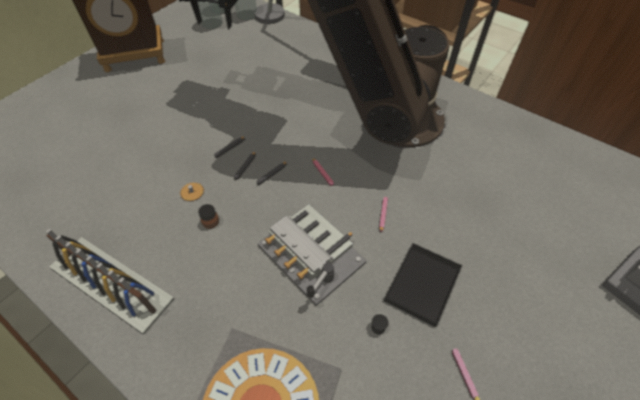

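The top view shows the block at about (325,180) with the lever locked and its knob at (290,131). The long tool a is in the leftmost slot (303,195), and three short tools are in slots 1-3. Three dark long tools lie on the bench at (421,228), (452,217) and (487,227), with the tray at (223,215). The pink look-alikes lie apart from all of these.

```bash
cat > h.py <<'E'
import numpy as np, cv2
from plant import env
from scipy.spatial.transform import Rotation as R
def cam(name,st=None):
    p=env.camera_params(name);K=np.array(p["intrinsics"])
    if name=="wrist":
        st=st or env.state();T=np.eye(4);T[:3,:3]=R.from_quat(st["eef_rot"]).as_matrix();T[:3,3]=st["tool_pos"]
        C=T@np.array(p["hand_eye"])
    else: C=np.linalg.inv(np.array(p["world_to_cam"]))
    return K,C
def unproj(kc,uv,z):
    K,C=kc;uv=np.atleast_2d(uv).astype(float)
    d=np.c_[(uv[:,0]-K[0,2])/K[0,0],-(uv[:,1]-K[1,2])/K[1,1],-np.ones(len(uv))]@C[:3,:3].T
    return C[:3,3]+d*((z-C[2,3])/d[:,2])[:,None]
def proj(kc,P):
    K,C=kc;p=(np.atleast_2d(P)-C[:3,3])@C[:3,:3]
    return np.c_[K[0,2]+K[0,0]*p[:,0]/-p[:,2],K[1,2]+K[1,1]*-p[:,1]/-p[:,2]]
def rect(mask,kc,z):
    pts=np.argwhere(mask)[:,::-1];W=unproj(kc,pts,z)[:,:2]
    (c,s,a)=cv2.minAreaRect((W*1000).astype(np.float32));return np.round(c,1),np.round(s,1),round(a,1)
def tool(dw,st=None):
    "world shift (m) -> travel cm in tool axes"
    st=st or env.state();return np.round(R.from_quat(st["eef_rot"]).inv().apply(dw)*100,2)
E
python3 - <<'E'
from h import *
im=env.grab_frame("top");kc=cam("top")
c=im[115:225,265:385][:,:,::-1];cv2.imwrite("pics/c1.png",cv2.resize(c,None,fx=6,fy=5.4,interpolation=cv2.INTER_CUBIC))
for n,z in (("block",.03),("tool_a_mid",.006),("worn_a_mid",.04),("tray_in",.022),("lever_knob",.09),("loupe_mid",.02),("jar_mid",.03),("wheel_mid",.01)):
    try:
        for r in env.regions_of("top",n): print(n,round(r["p"],2),np.round(r["extent"]),*rect(r["pixels"],kc,z))
    except Exception as e: print(n,e)
E
```

```text
block 0.62 [324. 173.  91.  87.] [585.   60.7] [227.3 196.9] 79.5
tool_a_mid 0.65 [380. 265.  40.  22.] [341.1 -77.8] [108.6  13.5] 66.9
tool_a_mid 0.51 [293. 259.  21.  37.] [361.5 142.2] [108.3  11.7] 25.7
tool_a_mid 0.44 [156. 168.  30.  26.] [609.6 502. ] [110.8  12.8] 52.3
tool_a_mid 0.42 [305. 193.  10.  36.] [529.7 112.9] [ 8.7 83.8] 80.0
worn_a_mid 0.52 [423. 229.   7.  39.] [ 431.9 -188.2] [ 14.8 102.9] 81.7
tray_in 0.71 [224. 214.  59.  70.] [477.6 325.6] [171.9 136.1] 8.0
lever_knob 0.62 [288. 146.  10.  36.] [638.7 137.9] [96.4 18.6] 6.4
loupe_mid 0.53 [230. 155.  14.  17.] [631.5 299.1] [39.9 40.6] 89.7
jar_mid 0.63 [427. 142.  22.  20.] [ 656.4 -214.3] [45.7 56.2] 32.4
wheel_mid 0.97 [471. 155.  27.  26.] [ 617.3 -329.1] [64.8 60.5] 42.1
```

View pics/c1.png

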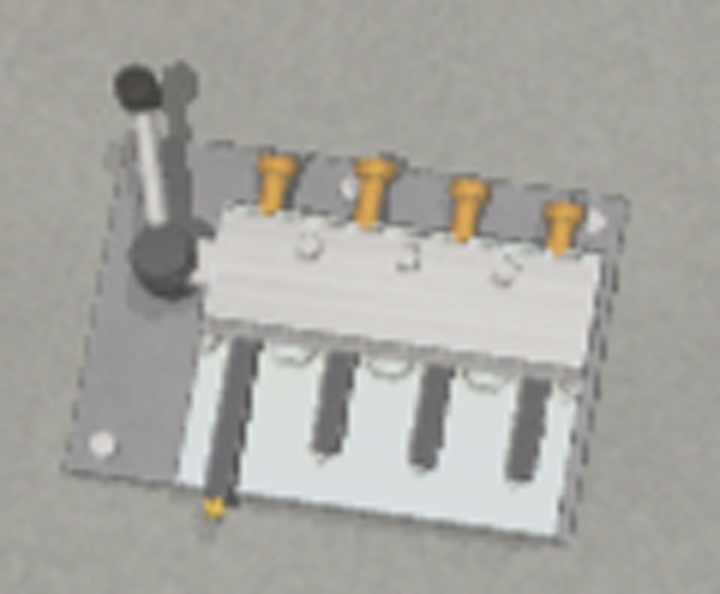

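The crop shows tool a in slot 0, with its yellow tip at (215,508). Worn tools sit in slots 1-3 and the knob is at (138,87). The ledge's front corners are at (180,487) and (565,540).

Run:
```python
from h import *
kc=cam("top")
f=lambda x,y:(265+(x+.5)/6-.5,115+(y+.5)/5.4-.5)
L=unproj(kc,f(180,487),.032)[0];Rr=unproj(kc,f(565,540),.032)[0]
print("ledge",L,Rr,np.linalg.norm(L-Rr))
d=(L-Rr)[:2];print("yaw",np.degrees(np.arctan2(d[1],d[0]))-90)
yaw=np.arctan2(d[1],d[0])-np.pi/2
c,s=np.cos(yaw),np.sin(yaw);M=np.array([[c,-s],[s,c]])
o=((L+Rr)/2)[:2]+M@[.1,0];print("origin",o)
print("pivot expected",o+M@[.004,.103],"seen",unproj(kc,f(165,250),.075)[0])
k=unproj(kc,f(138,87),.094)[0];print("knob",k, "rel block",M.T@(k[:2]-o))
for i,y in enumerate((21,-21,-63)):
  print("worn mid",i,o+M@[-.0425,y/1000])
im=env.grab_frame("top")
for q in [(324,455),(424,468),(520,482),(215,508)]: print("tip",M.T@(unproj(kc,f(*q),.040)[0][:2]-o))
g=(im.astype(int).max(2)<80)
cn,lab,st,ce=cv2.connectedComponentsWithStats(g.astype(np.uint8))
# bench tools
hs=cv2.cvtColor(im,cv2.COLOR_RGB2GRAY)
cv2.imwrite("pics/c2.png",cv2.resize(im[185:265,400:510][:,:,::-1],None,fx=6,fy=6,interpolation=cv2.INTER_CUBIC))
```

```text
ledge [0.49761202 0.1330585  0.032     ] [ 0.4679414  -0.03175359  0.032     ] 0.16746154999531065
yaw -10.205473008022167
origin [0.58119458 0.03293458]
pivot expected [0.60338071 0.13359627] seen [0.6046724  0.13369503 0.075     ]
knob [0.67783406 0.14194863 0.094     ] rel block [0.07579554 0.12441176]
worn mid 0 [0.54308774 0.06113243]
worn mid 1 [0.53564623 0.01979693]
worn mid 2 [ 0.52820472 -0.02153858]
tip [-0.07620573  0.02429215]
tip [-0.07587895 -0.01896347]
tip [-0.07628254 -0.06048305]
tip [-0.10827555  0.06647096]
```

View pics/c2.png

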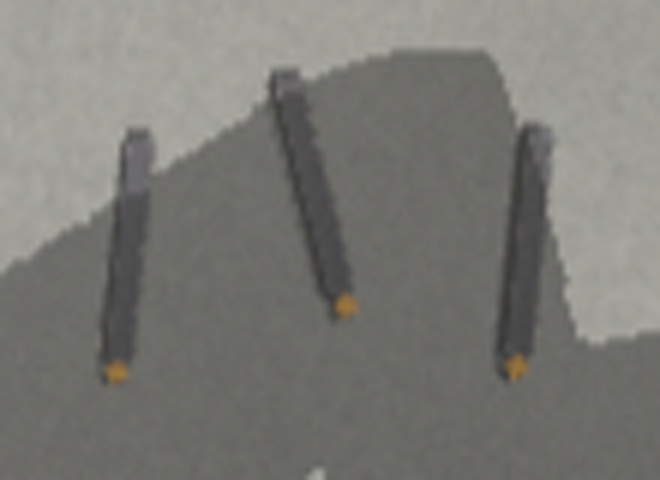

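The three bench tools' yellow tips point towards the robot and there are no other objects near them. Next I compute the bench tool poses and the first move to the knob.

Run:
```python
from h import *
kc=cam("top")
f=lambda x,y:(400+(x+.5)/6-.5,185+(y+.5)/6-.5)
for e,t in (((139,138),(116,375)),((285,78),(345,305)),((537,135),(515,370))):
    a=unproj(kc,f(*e),.012)[0];b=unproj(kc,f(*t),.008)[0];d=a-b
    print("mid",(a+b)[:2]/2,"len",np.linalg.norm(d),"yaw",np.degrees(np.arctan2(d[1],d[0])))
s=env.state();print(s["time_s"],tool(np.array([.678,.142,.2])-s["tool_pos"]))
```

```text
mid [ 0.43238637 -0.19283079] len 0.10317427614369289 yaw -7.622952689516854
mid [ 0.45853356 -0.27488673] len 0.10140838865674054 yaw 12.47203584086646
mid [ 0.4298365  -0.36413686] len 0.10201260121870985 yaw -7.873742540454275
0.6 [-53.29 -68.65   1.46]
```

```bash
python3 -m creep '[{"travel":[-27,-34,0],"twist":0},{"travel":[-27,-34,0],"twist":0},{"travel":[-27,-34,0],"twist":-10},{"travel":[-27,-34,0],"twist":-10},{"travel":[-53.3,-68.6,1.5],"twist":-19},{"travel":[-53.3,-68.6,1.5],"twist":-19},{"travel":[-53.3,-68.6,1.5],"twist":-19},{"travel":[-53.3,-68.6,1.5],"twist":-19},{"travel":[-53.3,-68.6,1.5],"twist":-19},{"travel":[-53.3,-68.6,1.5],"twist":-19},{"travel":[-53.3,-68.6,1.5],"twist":-19},{"travel":[-53.3,-68.6,1.5],"twist":-19},{"travel":[-53.3,-68.6,1.5],"twist":-19},{"travel":[-53.3,-68.6,1.5],"twist":-19},{"travel":[-53.3,-68.6,1.5],"twist":-19},{"travel":[-53.3,-68.6,1.5],"twist":-19},{"travel":[-53.3,-68.6,1.5],"twist":-19},{"travel":[-53.3,-68.6,1.5],"twist":-19},{"travel":[-53.3,-68.6,1.5],"twist":-19},{"travel":[-53.3,-68.6,1.5],"twist":-19}]' 4
cat > look.py <<'E'
from h import *
import sys
s=env.state();print(s["time_s"],np.round(s["tool_pos"],4),"yaw",R.from_quat(s["eef_rot"]).as_matrix()[:2,0])
im=env.grab_frame("wrist");cv2.imwrite(sys.argv[1],im[:,:,::-1]);np.save("last.npy",np.r_[s["tool_pos"],s["eef_rot"]])
E
python3 look.py pics/w1.png
```

```text
time_s: 2.6
tool_pos: [0.6771, 0.1418, 0.1992]
eef_rot: [0.901, -0.434, -0.0, 0.0]
force: [-0.5, -0.7, 0.2]
grip_width: 0.0397
2.6 [0.6771 0.1418 0.1992] yaw [ 0.62256113 -0.78257115]
```

View pics/w1.png

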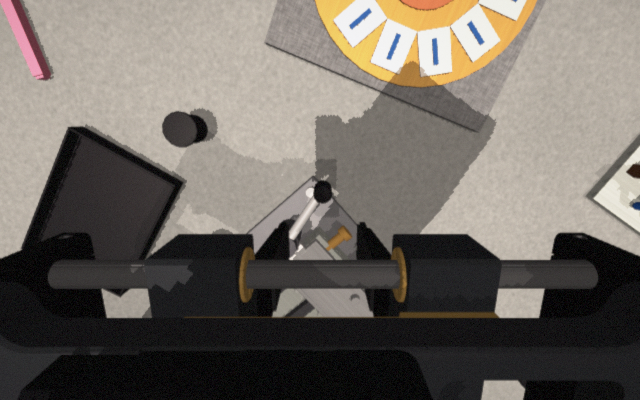

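The wrist view shows the knob top at (322,190) between and just ahead of the fingertips, with the tray and loupe on the left.

Run:
```python
from h import *
s=env.state();kc=cam("wrist",s)
k=unproj(kc,(322.5,190),.094)[0];print(k,tool(k*[1,1,0]+[0,0,.066]-s["tool_pos"]))
print(proj(kc,np.array([[.678,.142,.094]])))
piv=np.array([.6037,.1337]);r=(k[:2]-piv);print(r,np.linalg.norm(r))
```

```text
[0.682116   0.14457552 0.094     ] [ 0.05 -0.62 13.35]
[[321.91237531 195.07747791]]
[0.078416   0.01087552] 0.07916656929062782
```

```bash
python3 -m creep '[{"travel":[0,-0.4,4],"twist":0},{"travel":[0,-0.4,8],"twist":0},{"travel":[0,-0.4,11],"twist":0},{"travel":[0,-0.4,13.3],"twist":0},{"travel":[0,-0.4,13.3],"twist":0},{"travel":[0,-0.4,13.3],"twist":0}]' 4 && python3 -m creep '[{"travel":[0,0,0],"twist":0},{"travel":[0,0,0],"twist":0},{"travel":[0,0,0],"twist":0},{"travel":[0,0,0],"twist":0},{"travel":[0,0,0],"twist":0},{"travel":[0,0,0],"twist":0},{"travel":[0,0,0],"twist":0}]' 1
```

```text
time_s: 3.25
tool_pos: [0.6808, 0.1434, 0.0676]
eef_rot: [0.9, -0.435, 0.0, -0.0]
force: [0.9, -0.1, 0.5]
grip_width: 0.0401
time_s: 3.95
tool_pos: [0.6809, 0.1448, 0.0676]
eef_rot: [0.9, -0.435, 0.0, -0.001]
force: [-1.8, 1.8, 6.7]
grip_width: 0.0174
```

Run:
```python
from h import *
s=env.state();p=np.array([.606,.134]);k=np.array([.6808,.1443])
for a in range(14,87,6):
    t=p+.0755*np.array([np.cos(np.radians(a)),np.sin(np.radians(a))]);print(a,tool(np.r_[t-k,0]))
```

```text
14 [-0.72 -0.37  0.  ]
20 [-1.46 -0.66  0.  ]
26 [-2.22 -0.87  0.  ]
32 [-3. -1.  0.]
38 [-3.79 -1.05  0.  ]
44 [-4.58 -1.02  0.  ]
50 [-5.36 -0.9  -0.  ]
56 [-6.12 -0.7  -0.  ]
62 [-6.86 -0.42 -0.  ]
68 [-7.57 -0.07 -0.  ]
74 [-8.23  0.36 -0.  ]
80 [-8.85  0.85 -0.  ]
86 [-9.42  1.4  -0.  ]
```

```bash
python3 -m creep '[{"travel":[-0.72,-0.37,0],"twist":0},{"travel":[-1.46,-0.66,0],"twist":0},{"travel":[-2.22,-0.87,0],"twist":0},{"travel":[-3,-1,0],"twist":0},{"travel":[-3.79,-1.05,0],"twist":0},{"travel":[-4.58,-1.02,0],"twist":0},{"travel":[-5.36,-0.9,0],"twist":0},{"travel":[-6.12,-0.7,0],"twist":0},{"travel":[-6.86,-0.42,0],"twist":0},{"travel":[-7.57,-0.07,0],"twist":0},{"travel":[-8.23,0.36,0],"twist":0},{"travel":[-8.6,0.65,0],"twist":0},{"travel":[-8.85,0.85,0],"twist":0},{"travel":[-8.85,0.85,0],"twist":0},{"travel":[-8.85,0.85,0],"twist":0}]'
```

```text
time_s: 5.45
tool_pos: [0.6227, 0.2097, 0.0681]
eef_rot: [0.901, -0.434, 0.004, -0.003]
force: [12.2, 6.9, -0.3]
grip_width: 0.0184
```

```bash
python3 - <<'E'
from h import *
s=env.state();print(tool(np.array([.434,.06,.2])-s["tool_pos"]))
E
python3 -m creep '[{"travel":[0,0,0],"twist":0},{"travel":[0,0,0],"twist":0},{"travel":[0,0,0],"twist":0},{"travel":[0,0,0],"twist":0},{"travel":[0,0,-4],"twist":0},{"travel":[0,0,-8],"twist":0},{"travel":[0,0,-12],"twist":0},{"travel":[0,0,-13.2],"twist":0}]' 4
```

```text
[  0.    23.96 -13.41]
time_s: 6.25
tool_pos: [0.6198, 0.2086, 0.2028]
eef_rot: [0.901, -0.435, 0.002, -0.002]
force: [-0.3, 0.6, 1.1]
grip_width: 0.0402
```

```bash
python3 -m creep '[{"travel":[0,4,0],"twist":8},{"travel":[0,8,0],"twist":16},{"travel":[0,12,0],"twist":24},{"travel":[0,16,0],"twist":32},{"travel":[0,20,0],"twist":40},{"travel":[0,23.7,0],"twist":48.8},{"travel":[0,23.7,0],"twist":48.8},{"travel":[0,23.7,0],"twist":48.8},{"travel":[0,23.7,0],"twist":48.8},{"travel":[0,23.7,0],"twist":48.8}]' 2.6; python3 look.py pics/w2.png
```

```text
time_s: 7.25
tool_pos: [0.4339, 0.0614, 0.1983]
eef_rot: [-0.641, 0.767, 0.0, -0.0]
force: [-0.2, -0.6, 0.3]
grip_width: 0.0261
7.25 [0.4339 0.0614 0.1983] yaw [-0.17772559 -0.98408008]
```

View pics/w2.png

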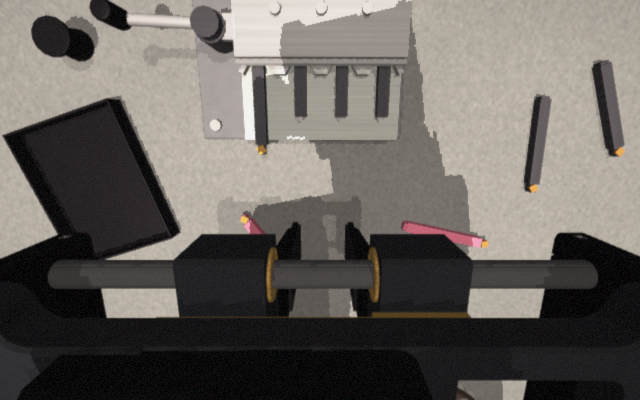

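The lever now lies along +y (0 rad). Tool a is at (261,110) and the worn tools are at (301,92), (341,92) and (383,92). The ledge's front corners are at (242,139) and (397,139).

Run:
```python
from h import *
s=env.state();kc=cam("wrist",s)
a=unproj(kc,[(241.5,139.5),(397.5,139)],.032);print(a)
d=a[0]-a[1];yaw=np.arctan2(d[1],d[0])-np.pi/2;print(np.degrees(yaw),np.linalg.norm(d))
c,sn=np.cos(yaw),np.sin(yaw);M=np.array([[c,-sn],[sn,c]]);o=a.mean(0)[:2]+M@[.1,0];print("o",o)
for n,b,t in (("a",(261,72),(261,146)),("w1",(301,70),(301,117)),("w2",(341.5,70),(341.5,117)),("w3",(383,70),(382.5,117))):
    P=unproj(kc,[b,t],.044)[:,:2];print(n,P,"blk",((P-o)@M*1000).round(1))
for x in (-.035,):
  for y in(.063,.021,-.021,-.063): print(proj(kc,np.r_[o+M@[x,y],.044]))
P=unproj(kc,[(208,22),(102,12)],.08);print(P)
```

```text
[[ 0.49797234  0.13742664  0.032     ]
 [ 0.46851837 -0.02908621  0.032     ]]
-10.031119148960512 0.16909780021365445
o [0.58171668 0.03675191]
a [[0.55866367 0.09935279]
 [0.48787127 0.11570552]] blk [[ -33.6   57.6]
 [-106.2   61.4]]
w1 [[0.55344663 0.05990704]
 [0.50929199 0.06863848]] blk [[-31.9  17.9]
 [-76.9  18.8]]
w2 [[0.54633466 0.02038125]
 [0.50191776 0.02768613]] blk [[-32.  -22.3]
 [-77.  -22.8]]
w3 [[ 0.53904535 -0.02013013]
 [ 0.49445067 -0.01378197]] blk [[-32.1 -63.4]
 [-77.1 -65. ]]
[[255.6690204   73.52106417]]
[[297.92172323  73.38718253]]
[[340.17244759  73.25330716]]
[[382.42119363  73.11943806]]
[[0.59884263 0.1291261  0.08      ]
 [0.6220429  0.21519835 0.08      ]]
```

```bash
python3 -m creep '[{"travel":[-2.1,-4,4],"twist":0},{"travel":[-2.1,-8.95,7],"twist":0},{"travel":[-2.1,-8.95,10],"twist":0},{"travel":[-2.1,-8.95,12],"twist":0},{"travel":[-2.1,-8.95,14],"twist":0},{"travel":[-2.1,-8.95,16],"twist":0},{"travel":[-2.1,-8.95,16.4],"twist":0},{"travel":[-2.1,-8.95,16.4],"twist":0},{"travel":[-2.1,-8.95,16.4],"twist":0}]' && python3 -m creep '[{"travel":[0,0,0],"twist":0},{"travel":[0,0,0],"twist":0},{"travel":[0,0,0],"twist":0},{"travel":[0,0,0],"twist":0},{"travel":[0,0,0],"twist":0}]' 0.8
```

```text
time_s: 8.2
tool_pos: [0.5256, 0.0657, 0.0353]
eef_rot: [-0.641, 0.768, -0.0, 0.0]
force: [0.1, -0.5, -0.6]
grip_width: 0.0256
time_s: 8.7
tool_pos: [0.5256, 0.0657, 0.0353]
eef_rot: [-0.641, 0.768, -0.0, 0.001]
force: [-1.0, 2.2, 6.8]
grip_width: 0.0119
```

```bash
python3 -m creep '[{"travel":[0,3,0],"twist":0},{"travel":[0,6,0],"twist":0},{"travel":[0,8.6,-1],"twist":0},{"travel":[0,8.6,-5],"twist":0},{"travel":[-5,8.6,-5],"twist":0},{"travel":[-10,8.6,-5],"twist":0},{"travel":[-15,8.6,-5],"twist":0},{"travel":[-20,8.6,-5],"twist":0},{"travel":[-25,8.6,-5],"twist":0},{"travel":[-28.2,8.6,-4],"twist":0},{"travel":[-28.2,8.6,-1],"twist":0},{"travel":[-28.2,8.6,1.5],"twist":0},{"travel":[-28.2,8.6,2.7],"twist":0},{"travel":[-28.2,8.6,2.7],"twist":0},{"travel":[-28.2,8.6,2.7],"twist":0}]' && python3 -m creep '[{"travel":[0,0,0],"twist":0},{"travel":[0,0,0],"twist":0},{"travel":[0,0,0],"twist":0},{"travel":[0,0,-4],"twist":0},{"travel":[0,0,-8],"twist":0},{"travel":[0,0,-8],"twist":0}]' 2.2
```

```text
time_s: 10.2
tool_pos: [0.4913, 0.3582, 0.0079]
eef_rot: [-0.64, 0.768, -0.0, 0.0]
force: [0.2, 0.4, -1.2]
grip_width: 0.0115
time_s: 10.8
tool_pos: [0.4931, 0.3596, 0.0926]
eef_rot: [-0.641, 0.768, -0.001, 0.004]
force: [0.0, 0.4, 0.1]
grip_width: 0.0219
```

```bash
python3 -m creep '[{"travel":[5,0,0],"twist":0},{"travel":[10,0,0],"twist":0},{"travel":[15,0,0],"twist":0},{"travel":[20,0,0],"twist":0},{"travel":[25,0,0],"twist":0},{"travel":[29,-4,0],"twist":0},{"travel":[32.4,-8.45,0],"twist":0},{"travel":[32.4,-8.45,0],"twist":0},{"travel":[32.4,-8.45,2],"twist":0},{"travel":[32.4,-8.45,4],"twist":0},{"travel":[32.4,-8.45,5.4],"twist":0},{"travel":[32.4,-8.45,5.4],"twist":0},{"travel":[32.4,-8.45,5.4],"twist":0}]' 2.6 && python3 -m creep '[{"travel":[0,0,0],"twist":0},{"travel":[0,0,0],"twist":0},{"travel":[0,0,0],"twist":0},{"travel":[0,0,0],"twist":0},{"travel":[0,0,0],"twist":0}]' 0.8
```

```text
time_s: 12.1
tool_pos: [0.5156, 0.0249, 0.0333]
eef_rot: [-0.641, 0.768, 0.0, -0.0]
force: [0.2, 0.8, -0.1]
grip_width: 0.026
time_s: 12.6
tool_pos: [0.5162, 0.0248, 0.0336]
eef_rot: [-0.641, 0.768, -0.0, 0.0]
force: [1.0, 5.3, 0.6]
grip_width: 0.0115
```

```bash
python3 -m creep '[{"travel":[0,3,0],"twist":0},{"travel":[0,6,0],"twist":0},{"travel":[0,6.8,-1],"twist":0},{"travel":[0,6.8,-5],"twist":0},{"travel":[-5,6.8,-5],"twist":0},{"travel":[-10,6.8,-5],"twist":0},{"travel":[-15,6.8,-5],"twist":0},{"travel":[-20,6.8,-5],"twist":0},{"travel":[-25,6.8,-5],"twist":0},{"travel":[-27.7,6.8,-4],"twist":0},{"travel":[-27.7,6.8,-1],"twist":0},{"travel":[-27.7,6.8,1.5],"twist":0},{"travel":[-27.7,6.8,2.7],"twist":0},{"travel":[-27.7,6.8,2.7],"twist":0},{"travel":[-27.7,6.8,2.7],"twist":0}]' && python3 -m creep '[{"travel":[0,0,0],"twist":0},{"travel":[0,0,0],"twist":0},{"travel":[0,0,0],"twist":0},{"travel":[0,0,-4],"twist":0},{"travel":[0,0,-8],"twist":0},{"travel":[0,0,-8],"twist":0}]' 2.2
```

```text
time_s: 14.1
tool_pos: [0.4995, 0.3091, 0.0073]
eef_rot: [-0.64, 0.768, -0.0, 0.0]
force: [-0.0, -0.9, -0.6]
grip_width: 0.0117
time_s: 14.7
tool_pos: [0.5009, 0.3102, 0.0915]
eef_rot: [-0.641, 0.768, -0.001, 0.004]
force: [-0.2, 0.5, -1.1]
grip_width: 0.0218
```

```bash
python3 -m creep '[{"travel":[5,0,0],"twist":0},{"travel":[10,0,0],"twist":0},{"travel":[15,0,0],"twist":0},{"travel":[20,0,0],"twist":0},{"travel":[25,0,0],"twist":0},{"travel":[29,-4,0],"twist":0},{"travel":[31.9,-6.8,0],"twist":0},{"travel":[31.9,-6.8,0],"twist":0},{"travel":[31.9,-6.8,2],"twist":0},{"travel":[31.9,-6.8,4],"twist":0},{"travel":[31.9,-6.8,5.3],"twist":0},{"travel":[31.9,-6.8,5.3],"twist":0},{"travel":[31.9,-6.8,5.3],"twist":0}]' 2.6 && python3 -m creep '[{"travel":[0,0,0],"twist":0},{"travel":[0,0,0],"twist":0},{"travel":[0,0,0],"twist":0},{"travel":[0,0,0],"twist":0},{"travel":[0,0,0],"twist":0}]' 0.8
```

```text
time_s: 16.0
tool_pos: [0.5082, -0.0165, 0.0333]
eef_rot: [-0.641, 0.768, 0.0, -0.0]
force: [0.2, 0.1, -0.3]
grip_width: 0.0257
time_s: 16.5
tool_pos: [0.5086, -0.0165, 0.0336]
eef_rot: [-0.641, 0.768, -0.0, 0.0]
force: [1.8, 5.3, -0.5]
grip_width: 0.012
```

```bash
python3 -m creep '[{"travel":[0,3,0],"twist":0},{"travel":[0,6,0],"twist":0},{"travel":[0,7,-1],"twist":0},{"travel":[0,7,-5],"twist":0},{"travel":[-5,7,-5],"twist":0},{"travel":[-10,7,-5],"twist":0},{"travel":[-15,7,-5],"twist":0},{"travel":[-20,8,-5],"twist":0},{"travel":[-25,10,-5],"twist":0},{"travel":[-29,12,-5],"twist":0},{"travel":[-32,14.6,-4],"twist":0},{"travel":[-32,14.6,-1],"twist":0},{"travel":[-32,14.6,1.5],"twist":0},{"travel":[-32,14.6,2.7],"twist":0},{"travel":[-32,14.6,2.7],"twist":0},{"travel":[-32,14.6,2.7],"twist":0}]' && python3 -m creep '[{"travel":[0,0,0],"twist":0},{"travel":[0,0,0],"twist":0},{"travel":[0,0,0],"twist":0},{"travel":[0,0,-4],"twist":0},{"travel":[0,0,-8],"twist":0},{"travel":[0,0,-8],"twist":0},{"travel":[0,0,-8],"twist":0},{"travel":[0,0,-8],"twist":0}]' 2.2
python3 -c "
from h import *
cv2.imwrite('pics/t2.png',env.grab_frame('top')[100:260,180:540,::-1].repeat(2,0).repeat(2,1))"
```

```text
time_s: 18.1
tool_pos: [0.423, 0.3241, 0.0073]
eef_rot: [-0.64, 0.768, -0.0, 0.0]
force: [-0.6, 0.5, -0.5]
grip_width: 0.0116
time_s: 18.9
tool_pos: [0.422, 0.3239, 0.0859]
eef_rot: [-0.641, 0.768, 0.0, -0.001]
force: [-0.1, 0.7, 0.1]
grip_width: 0.0219
```

View pics/t2.png

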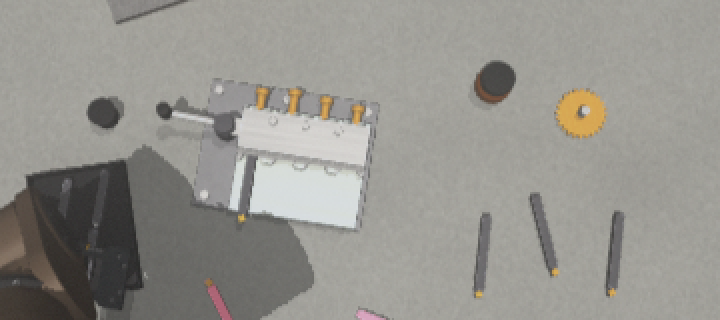

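```bash
python3 -m creep '[{"travel":[5,0,0],"twist":0},{"travel":[10,-3,0],"twist":0},{"travel":[15,-7,0],"twist":0},{"travel":[19.4,-11,0],"twist":0},{"travel":[19.4,-12.8,0],"twist":0},{"travel":[19.4,-12.8,0],"twist":0},{"travel":[19.4,-12.8,2],"twist":0},{"travel":[19.4,-12.8,4],"twist":0},{"travel":[19.4,-12.8,5.1],"twist":0},{"travel":[19.4,-12.8,5.1],"twist":0},{"travel":[19.4,-12.8,5.1],"twist":0}]' 2.6 && python3 -m creep '[{"travel":[0,0,0],"twist":0},{"travel":[0,0,0],"twist":0},{"travel":[0,0,0],"twist":0},{"travel":[0,0,0],"twist":0},{"travel":[0,0,0],"twist":0}]' 0.8 && python3 -m creep '[{"travel":[0,-0.2,0],"twist":0},{"travel":[0,-0.4,0],"twist":0},{"travel":[0,-0.6,0],"twist":0},{"travel":[0,-0.6,0],"twist":0}]'
```

```text
time_s: 20.05
tool_pos: [0.5133, 0.1107, 0.0355]
eef_rot: [-0.641, 0.768, 0.0, -0.0]
force: [-0.3, 0.7, 0.5]
grip_width: 0.0256
time_s: 20.55
tool_pos: [0.5138, 0.1105, 0.0362]
eef_rot: [-0.641, 0.768, -0.0, 0.0]
force: [-0.4, 1.9, 5.8]
grip_width: 0.0113
time_s: 20.95
tool_pos: [0.5185, 0.1096, 0.0362]
eef_rot: [-0.641, 0.768, 0.001, -0.001]
force: [-6.3, 4.0, 11.6]
grip_width: 0.0114
```

```bash
for i in 1 2; do python3 -m creep '[{"travel":[0,-0.1,0],"twist":0},{"travel":[0,-0.2,0],"twist":0},{"travel":[0,-0.3,0],"twist":0},{"travel":[0,-0.3,0],"twist":0}]'; done
```

```text
time_s: 21.35
tool_pos: [0.5212, 0.1091, 0.0362]
eef_rot: [-0.641, 0.768, 0.001, -0.001]
force: [-5.5, 4.0, 11.0]
grip_width: 0.0113
time_s: 21.75
tool_pos: [0.5242, 0.1086, 0.0362]
eef_rot: [-0.641, 0.768, 0.001, -0.001]
force: [-7.6, 4.2, 12.2]
grip_width: 0.0118
```

```bash
for i in 1 2; do python3 -m creep '[{"travel":[0,-0.1,0],"twist":0},{"travel":[0,-0.2,0],"twist":0},{"travel":[0,-0.3,0],"twist":0},{"travel":[0,-0.3,0],"twist":0}]'; done
```

```text
time_s: 22.15
tool_pos: [0.5271, 0.1081, 0.0362]
eef_rot: [-0.641, 0.768, 0.001, -0.001]
force: [-8.2, 4.6, 11.7]
grip_width: 0.0119
time_s: 22.55
tool_pos: [0.5295, 0.1077, 0.0362]
eef_rot: [-0.641, 0.768, 0.001, -0.001]
force: [-9.3, 6.1, 13.6]
grip_width: 0.0119
```

```bash
for i in 1 2; do python3 -m creep '[{"travel":[0,-0.1,0],"twist":0},{"travel":[0,-0.2,0],"twist":0},{"travel":[0,-0.2,0],"twist":0}]'; done
```

```text
time_s: 22.85
tool_pos: [0.5297, 0.1077, 0.0362]
eef_rot: [-0.641, 0.768, 0.002, -0.003]
force: [-15.9, 8.7, 19.6]
grip_width: 0.0115
time_s: 23.15
tool_pos: [0.5305, 0.1075, 0.036]
eef_rot: [-0.641, 0.768, 0.003, -0.004]
force: [-21.7, 9.8, 20.6]
grip_width: 0.0116
```

```bash
python3 -m creep '[{"travel":[0,0,0],"twist":0},{"travel":[0,0,0],"twist":0},{"travel":[0,0,0],"twist":0},{"travel":[0,0,-4],"twist":0},{"travel":[0,0,-8],"twist":0},{"travel":[0,0,-12],"twist":0},{"travel":[5,0,-16.4],"twist":0},{"travel":[10,0,-16.4],"twist":0},{"travel":[15,0,-16.4],"twist":0},{"travel":[20,0,-16.4],"twist":0},{"travel":[25,0,-16.4],"twist":0},{"travel":[30,1,-16.4],"twist":0},{"travel":[35,1.2,-16.4],"twist":0},{"travel":[39,1.2,-16.4],"twist":0},{"travel":[39,1.2,-16.4],"twist":0},{"travel":[39,1.2,-16.4],"twist":0},{"travel":[39,1.2,-16.4],"twist":0}]' 2.6; python3 look.py pics/w3.png
```

```text
time_s: 24.85
tool_pos: [0.4534, -0.2744, 0.1995]
eef_rot: [-0.641, 0.768, 0.0, -0.0]
force: [0.6, 0.7, 0.2]
grip_width: 0.0258
24.85 [ 0.4534 -0.2744  0.1995] yaw [-0.17924596 -0.98380427]
```

View pics/w3.png

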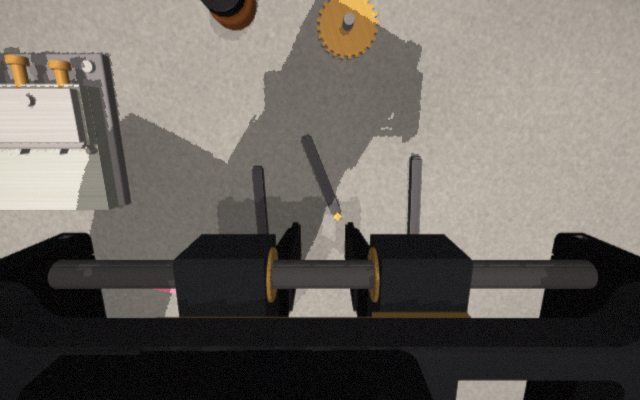

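The three bench tools are visible. The middle one runs from (307,137) to its tip at (338,217). The left and right shank ends are at (258,167) and (415,156), with their tips behind the gripper.

Run:
```python
from h import *
s=env.state();kc=cam("wrist",s)
for n,e,t in (("L",(258.5,167),(263,233)),("M",(307,137),(338,217)),("R",(415.5,156),(414,233))):
    P=unproj(kc,[e,t],.012)[:,:2];d=P[0]-P[1];u=d/np.linalg.norm(d)
    print(n,P,np.linalg.norm(d),"yaw",np.degrees(np.arctan2(d[1],d[0])),"mid",P[0]-.055*u)
    g=P[0]-.07*u; print("  grasp (40 from tip)",g,tool(np.r_[g-s["tool_pos"][:2],0]))
```

```text
L [[ 0.4832572  -0.20434869]
 [ 0.40189606 -0.19108715]] 0.0824348430277191 yaw -9.25757041112526 mid [ 0.42897357 -0.19550067]
  grasp (40 from tip) [ 0.41416894 -0.19308758] [-7.26  5.32  0.  ]
M [[ 0.50713675 -0.26715045]
 [ 0.40583043 -0.28631655]] 0.10310339351848846 yaw 10.713148247240811 mid [ 0.45309539 -0.27737451]
  grasp (40 from tip) [ 0.43835683 -0.28016289] [0.88 1.39 0.  ]
R [[ 0.46323788 -0.38774693]
 [ 0.36847742 -0.37591112]] 0.0954967585182145 yaw -7.119510549289951 mid [ 0.40866194 -0.38093027]
  grasp (40 from tip) [ 0.3937776  -0.37907118] [11.4   4.01 -0.  ]
```

```bash
python3 -m creep '[{"travel":[0.9,1.4,4],"twist":-8},{"travel":[0.9,1.4,8],"twist":-16},{"travel":[0.9,1.4,12],"twist":-21},{"travel":[0.9,1.4,15],"twist":-21},{"travel":[0.9,1.4,17],"twist":-21},{"travel":[0.9,1.4,18.7],"twist":-21},{"travel":[0.9,1.4,19.7],"twist":-21},{"travel":[0.9,1.4,19.7],"twist":-21},{"travel":[0.9,1.4,19.7],"twist":-21}]' 3 && python3 -m creep '[{"travel":[0,0,0],"twist":0},{"travel":[0,0,0],"twist":0},{"travel":[0,0,0],"twist":0},{"travel":[0,0,0],"twist":0},{"travel":[0,0,0],"twist":0},{"travel":[0,0,-4],"twist":0},{"travel":[0,0,-8],"twist":0},{"travel":[0,0,-8],"twist":0},{"travel":[0,0,-8],"twist":0}]' 0.8
```

```text
time_s: 25.8
tool_pos: [0.4385, -0.2811, 0.0032]
eef_rot: [0.77, -0.638, 0.0, 0.0]
force: [-0.8, 0.2, 0.3]
grip_width: 0.0298
time_s: 26.7
tool_pos: [0.4381, -0.2816, 0.0831]
eef_rot: [0.77, -0.638, 0.001, 0.0]
force: [-0.1, 0.3, -1.4]
grip_width: 0.0117
```

```bash
python3 -m creep '[{"travel":[-4.5,-1.5,0],"twist":0},{"travel":[-9,-3,0],"twist":0},{"travel":[-13.5,-4,0],"twist":5},{"travel":[-18,-5.5,0],"twist":10},{"travel":[-22.5,-7,0],"twist":15},{"travel":[-27,-8,0],"twist":20.8},{"travel":[-31,-9,0],"twist":20.8},{"travel":[-34.4,-10,0],"twist":20.8},{"travel":[-34.4,-10,0],"twist":20.8},{"travel":[-34.4,-10,2.5],"twist":20.8},{"travel":[-34.4,-10,4.5],"twist":20.8},{"travel":[-34.4,-10,4.5],"twist":20.8},{"travel":[-34.4,-10,4.5],"twist":20.8}]'
python3 - <<'E'
from h import *
s=env.state();m=R.from_quat(s["eef_rot"]).as_matrix();print(np.degrees(np.arctan2(m[1,0],m[0,0])),s["tool_pos"],tool(np.array([.4723,.0757,.036])-s["tool_pos"]),s["force"])
E
```

```text
time_s: 28.0
tool_pos: [0.4721, 0.0746, 0.037]
eef_rot: [-0.642, 0.767, 0.001, -0.001]
force: [0.4, 0.3, -1.2]
grip_width: 0.0118
-100.16081229843822 [0.4720729  0.07464936 0.03704499] [-0.11 -0.    0.1 ] [ 0.41078115  0.2674967  -1.21854393]
```

```bash
python3 -m creep '[{"travel":[-0.1,0,0.1],"twist":0},{"travel":[-0.1,-0.5,0.1],"twist":0},{"travel":[-0.1,-1,0.1],"twist":0},{"travel":[-0.1,-1.5,0.1],"twist":0},{"travel":[-0.1,-2,0.1],"twist":0},{"travel":[-0.1,-2.5,0.1],"twist":0},{"travel":[-0.1,-3,0.1],"twist":0},{"travel":[-0.1,-3,0.1],"twist":0}]'; python3 -m creep '[{"travel":[0,-0.4,0],"twist":0},{"travel":[0,-0.8,0],"twist":0},{"travel":[0,-1.2,0],"twist":0},{"travel":[0,-1.2,0],"twist":0}]'
```

```text
time_s: 28.8
tool_pos: [0.503, 0.0707, 0.0365]
eef_rot: [-0.642, 0.767, -0.0, 0.0]
force: [1.8, -0.2, -5.0]
grip_width: 0.0116
time_s: 29.2
tool_pos: [0.515, 0.0686, 0.0366]
eef_rot: [-0.642, 0.767, -0.0, 0.0]
force: [2.1, -0.2, -4.1]
grip_width: 0.012
```

```bash
for i in 1 2 3; do python3 -m creep '[{"travel":[0,-0.1,0.02],"twist":0},{"travel":[0,-0.2,0.04],"twist":0},{"travel":[0,-0.3,0.06],"twist":0},{"travel":[0,-0.3,0.06],"twist":0}]' | grep -E "pos|force"; done
```

```text
tool_pos: [0.5174, 0.0682, 0.0361]
force: [-0.8, 0.8, -2.0]
tool_pos: [0.5204, 0.0676, 0.0355]
force: [-0.4, -0.0, -1.3]
tool_pos: [0.523, 0.0671, 0.0349]
force: [-0.9, -0.3, 2.2]
```

```bash
for i in 1 2 3; do python3 -m creep '[{"travel":[0,-0.1,0],"twist":0},{"travel":[0,-0.2,0],"twist":0},{"travel":[0,-0.2,0],"twist":0}]' | grep -E "pos|force"; done
```

```text
tool_pos: [0.5251, 0.0668, 0.0349]
force: [-0.7, 0.1, 1.9]
tool_pos: [0.5271, 0.0664, 0.0348]
force: [-1.0, 0.2, 2.3]
tool_pos: [0.5284, 0.0662, 0.0348]
force: [-4.3, 1.7, 5.2]
```

```bash
for i in 1 2; do python3 -m creep '[{"travel":[0,-0.1,0],"twist":0},{"travel":[0,-0.2,0],"twist":0},{"travel":[0,-0.2,0],"twist":0}]' | grep -E "pos|force"; done
```

```text
tool_pos: [0.5284, 0.0661, 0.0348]
force: [-12.6, 3.8, 11.9]
tool_pos: [0.5285, 0.066, 0.0347]
force: [-19.6, 5.8, 17.5]
```

```bash
python3 -m creep '[{"travel":[0,0,0],"twist":0},{"travel":[0,0,0],"twist":0},{"travel":[0,0,0],"twist":0},{"travel":[0,0,-3],"twist":0},{"travel":[0,0,-6],"twist":0},{"travel":[4,3,-6],"twist":0},{"travel":[8,7.1,-6],"twist":0},{"travel":[13,7.1,-6],"twist":-1},{"travel":[18,7.1,-6],"twist":-1},{"travel":[23,7.1,-6],"twist":-1},{"travel":[27.5,7.1,-6],"twist":-1},{"travel":[27.5,7.1,-6],"twist":-1},{"travel":[27.5,7.1,-6],"twist":-1},{"travel":[27.5,7.1,-6],"twist":-1},{"travel":[27.5,7.1,-6],"twist":-1}]' 2.4; python3 look.py pics/w4.png
```

```text
time_s: 33.4
tool_pos: [0.4148, -0.1916, 0.0948]
eef_rot: [-0.649, 0.76, 0.0, -0.0]
force: [0.5, -0.4, -0.6]
grip_width: 0.0238
33.4 [ 0.4148 -0.1916  0.0948] yaw [-0.15669885 -0.98764643]
```

View pics/w4.png

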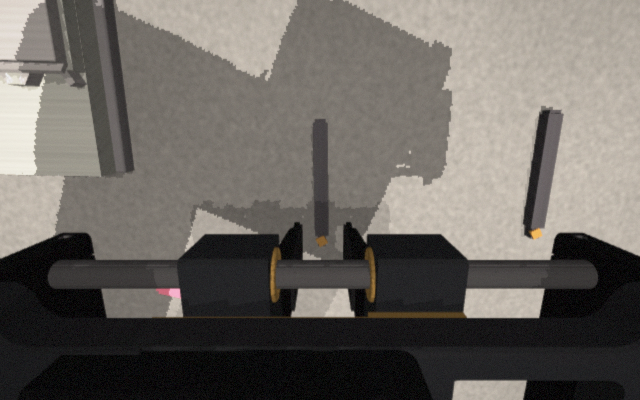

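The left tool lies centred between the fingers, from (320,120) to its tip at (321,241). The right tool runs from (551,110) to its tip at (536,234).

Run:
```python
from h import *
s=env.state();kc=cam("wrist",s)
for n,e,t in (("L",(320,120),(321,241)),("R",(551.5,110),(537.5,234))):
    P=unproj(kc,[e,t],.011)[:,:2];d=P[0]-P[1];u=d/np.linalg.norm(d)
    g=P[0]-.07*u;print(n,P,np.linalg.norm(d),np.degrees(np.arctan2(d[1],d[0])),"grasp",g,tool(np.r_[g-s["tool_pos"][:2],0]))
```

```text
L [[ 0.48353722 -0.20194811]
 [ 0.38056722 -0.18638709]] 0.10413916747653001 -8.593621499358928 grasp [ 0.41432311 -0.19148834] [-0.01  0.06 -0.  ]
R [[ 0.46228161 -0.38628146]
 [ 0.35716602 -0.37656293]] 0.10556389371082166 -5.282304764692648 grasp [ 0.39257888 -0.37983705] [18.93 -0.74  0.  ]
```

```bash
python3 -m creep '[{"travel":[0,0,3],"twist":0},{"travel":[0,0,6],"twist":0},{"travel":[0,0,8.3],"twist":0},{"travel":[0,0,9.2],"twist":0},{"travel":[0,0,9.2],"twist":0},{"travel":[0,0,9.2],"twist":0}]' && python3 -m creep '[{"travel":[0,0,0],"twist":0},{"travel":[0,0,0],"twist":0},{"travel":[0,0,0],"twist":0},{"travel":[0,0,0],"twist":0},{"travel":[0,0,0],"twist":0},{"travel":[0,0,-4],"twist":0},{"travel":[0,0,-8],"twist":0},{"travel":[0,0,-8],"twist":0},{"travel":[0,0,-8],"twist":0}]' 0.8
python3 - <<'E'
from h import *
s=env.state();print(tool(np.array([.465,.0344,.0365])-s["tool_pos"]))
E
```

```text
time_s: 34.05
tool_pos: [0.415, -0.1927, 0.0035]
eef_rot: [-0.649, 0.761, -0.0, 0.0]
force: [-0.1, -0.2, 0.9]
grip_width: 0.0239
time_s: 34.95
tool_pos: [0.4148, -0.193, 0.0835]
eef_rot: [-0.649, 0.761, -0.001, 0.0]
force: [0.2, 0.3, -0.9]
grip_width: 0.0115
[-23.26  -1.34   4.68]
```

```bash
python3 -m creep '[{"travel":[-5,0,0],"twist":0},{"travel":[-10,-0.5,0],"twist":1},{"travel":[-15,-1,0],"twist":1},{"travel":[-20,-1.3,0],"twist":1},{"travel":[-23.3,-1.3,0],"twist":1},{"travel":[-23.3,-1.3,0],"twist":1},{"travel":[-23.3,-1.3,2.5],"twist":1},{"travel":[-23.3,-1.3,4.7],"twist":1},{"travel":[-23.3,-1.3,4.7],"twist":1},{"travel":[-23.3,-1.3,4.7],"twist":1}]'
python3 - <<'E'
from h import *
s=env.state();m=R.from_quat(s["eef_rot"]).as_matrix();print(np.degrees(np.arctan2(m[1,0],m[0,0])),tool(np.array([.4651,.0343,.036])-s["tool_pos"]))
E
```

```text
time_s: 35.95
tool_pos: [0.4638, 0.0346, 0.0353]
eef_rot: [-0.642, 0.767, 0.001, -0.001]
force: [-0.0, -0.4, -1.1]
grip_width: 0.0117
-100.16808844643859 [ 0.01 -0.13 -0.07]
```

```bash
python3 -m creep '[{"travel":[0,0,-0.07],"twist":0},{"travel":[0,-0.5,-0.07],"twist":0},{"travel":[0,-1,-0.07],"twist":0},{"travel":[0,-1.5,-0.07],"twist":0},{"travel":[0,-2,-0.07],"twist":0},{"travel":[0,-2.5,-0.07],"twist":0},{"travel":[0,-3.1,-0.07],"twist":0},{"travel":[0,-3.1,-0.07],"twist":0}]'; python3 -m creep '[{"travel":[0,-0.4,0],"twist":0},{"travel":[0,-0.8,0],"twist":0},{"travel":[0,-1.2,0.05],"twist":0},{"travel":[0,-1.2,0.05],"twist":0}]';  python3 -m creep '[{"travel":[0,-0.1,0.02],"twist":0},{"travel":[0,-0.2,0.04],"twist":0},{"travel":[0,-0.3,0.04],"twist":0},{"travel":[0,-0.3,0.04],"twist":0}]' | grep -E "pos|force"
```

```text
time_s: 36.75
tool_pos: [0.4886, 0.0305, 0.0349]
eef_rot: [-0.642, 0.767, 0.005, -0.006]
force: [-21.3, 4.4, -1.0]
grip_width: 0.0114
time_s: 37.15
tool_pos: [0.4989, 0.0287, 0.0342]
eef_rot: [-0.642, 0.767, 0.007, -0.007]
force: [-27.1, 5.5, 2.2]
grip_width: 0.0113
tool_pos: [0.5012, 0.0283, 0.0339]
force: [-30.2, 6.2, 5.1]
```

The force rose to 30 N early, so something has blocked the tool. I'll look before going on.

Run:
```python
from h import *
w=env.grab_frame("wrist")[20:300,190:450,::-1];s=env.grab_frame("scene")[180:310,240:380,::-1]
a=cv2.resize(w,(390,420),interpolation=cv2.INTER_CUBIC);b=cv2.resize(s,(400,420),interpolation=cv2.INTER_CUBIC)
cv2.imwrite("pics/b1.png",np.hstack([a,b]))
```

```text
(no output)
```

View pics/b1.png

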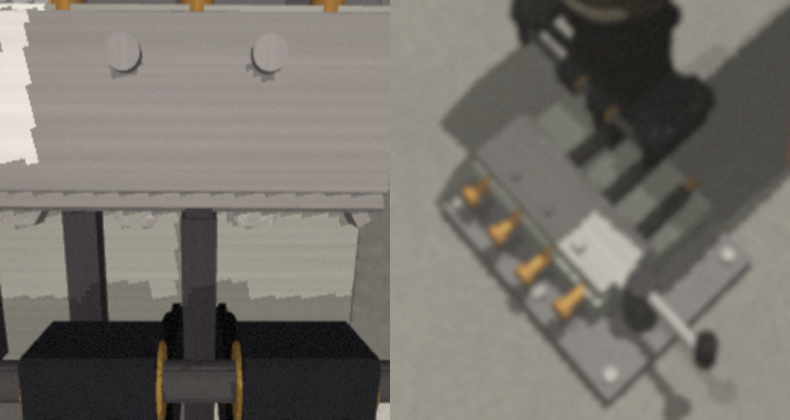

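The shank end is butting against the front edge of the roof plate: the tool is pitched up a little in the grip. I'll back off, let it lie flat on the ledge, regrip and slide it along the floor.

```bash
python3 -m creep '[{"travel":[0,0.5,0],"twist":0},{"travel":[0,1,0],"twist":0},{"travel":[0,1.5,0],"twist":0},{"travel":[0,2,0],"twist":0},{"travel":[0,2,0],"twist":0},{"travel":[0,2,0],"twist":0}]' 
python3 -m creep '[{"travel":[0,0,0],"twist":0},{"travel":[0,0,0],"twist":0},{"travel":[0,0,0],"twist":0},{"travel":[0,0,0],"twist":0}]' 2.2
python3 - <<'E'
from h import *
s=env.state();print(s["tool_pos"]);w=env.grab_frame("wrist")[20:300,190:450,::-1];cv2.imwrite("pics/b2.png",cv2.resize(w,None,fx=2,fy=2,interpolation=cv2.INTER_CUBIC))
E
```

```text
time_s: 38.25
tool_pos: [0.4903, 0.0305, 0.0358]
eef_rot: [-0.642, 0.767, -0.0, 0.0]
force: [0.0, -0.2, 0.0]
grip_width: 0.0116
time_s: 38.65
tool_pos: [0.49, 0.0305, 0.0356]
eef_rot: [-0.642, 0.767, -0.0, 0.0]
force: [0.0, -0.4, -0.4]
grip_width: 0.0216
[0.49004758 0.03052328 0.03562041]
```

View pics/b2.png

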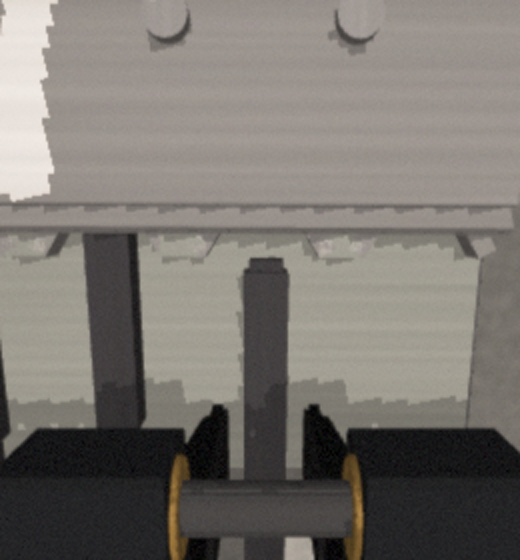

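Run:
```python
from h import *
s=env.state();kc=cam("wrist",s);P=unproj(kc,[(322.7,150.5)],.040)[0];print(P,np.linalg.norm(P[:2]-s["tool_pos"][:2]))
d=P-[.582,.035,0];print("blk",.985*d[0]-.1736*d[1],.1736*d[0]+.985*d[1])
```

```text
[0.54162063 0.01982429 0.04      ] 0.052701738891573105
blk -0.03713917907747977 -0.021957932297651632
```

```bash
python3 -m creep '[{"travel":[0,1,0.1],"twist":0},{"travel":[0,2,0.2],"twist":0},{"travel":[0,2,0.2],"twist":0},{"travel":[0,2,0.2],"twist":0}]'; python3 -m creep '[{"travel":[0,0,0],"twist":0},{"travel":[0,0,0],"twist":0},{"travel":[0,0,0],"twist":0},{"travel":[0,0,0],"twist":0},{"travel":[0,0,0],"twist":0},{"travel":[0,-0.5,0],"twist":0},{"travel":[0,-1,0],"twist":0},{"travel":[0,-1,0],"twist":0}]' 0.8
```

```text
time_s: 39.1
tool_pos: [0.4701, 0.0342, 0.0337]
eef_rot: [-0.642, 0.767, -0.0, -0.0]
force: [0.4, -0.3, -0.4]
grip_width: 0.0219
time_s: 39.9
tool_pos: [0.4812, 0.0321, 0.0336]
eef_rot: [-0.642, 0.767, -0.001, 0.0]
force: [0.9, -0.6, 2.0]
grip_width: 0.0114
```

```bash
python3 -m creep '[{"travel":[0,-0.4,0],"twist":0},{"travel":[0,-0.8,0],"twist":0},{"travel":[0,-1.2,0],"twist":0},{"travel":[0,-1.2,0],"twist":0}]' | grep -E "pos|force";python3 -m creep '[{"travel":[0,-0.4,0],"twist":0},{"travel":[0,-0.8,0],"twist":0},{"travel":[0,-1.2,0],"twist":0},{"travel":[0,-1.2,0],"twist":0}]' | grep -E "pos|force"
```

```text
tool_pos: [0.4927, 0.0301, 0.0336]
force: [0.6, -0.3, 2.0]
tool_pos: [0.5043, 0.028, 0.0337]
force: [1.2, 0.2, 3.5]
```

```bash
for i in 1 2 3; do python3 -m creep '[{"travel":[0,-0.1,0],"twist":0},{"travel":[0,-0.2,0],"twist":0},{"travel":[0,-0.3,0],"twist":0},{"travel":[0,-0.3,0],"twist":0}]' | grep -E "pos|force"; done
```

```text
tool_pos: [0.5063, 0.0276, 0.0336]
force: [-2.3, 0.7, 4.8]
tool_pos: [0.5092, 0.0271, 0.0337]
force: [-2.6, -0.3, 5.9]
tool_pos: [0.5122, 0.0266, 0.0337]
force: [-3.4, 0.7, 5.6]
```

```bash
for i in 1 2 3; do python3 -m creep '[{"travel":[0,-0.1,0],"twist":0},{"travel":[0,-0.2,0],"twist":0},{"travel":[0,-0.2,0],"twist":0}]' | grep -E "pos|force"; done
```

```text
tool_pos: [0.5142, 0.0262, 0.0337]
force: [-2.6, -0.8, 6.4]
tool_pos: [0.5161, 0.0259, 0.0337]
force: [-3.0, 0.7, 6.0]
tool_pos: [0.5176, 0.0256, 0.0336]
force: [-4.7, 0.4, 6.9]
```

```bash
for i in 1 2 3; do python3 -m creep '[{"travel":[0,-0.1,0],"twist":0},{"travel":[0,-0.2,0],"twist":0},{"travel":[0,-0.2,0],"twist":0}]' | grep -E "pos|force"; done
```

```text
tool_pos: [0.5177, 0.0256, 0.0336]
force: [-13.5, 2.6, 14.2]
tool_pos: [0.5181, 0.0255, 0.0335]
force: [-19.4, 4.6, 18.3]
tool_pos: [0.5192, 0.0253, 0.0332]
force: [-20.7, 4.4, 17.2]
```

```bash
python3 -m creep '[{"travel":[0,0,0],"twist":0},{"travel":[0,0,0],"twist":0},{"travel":[0,0,0],"twist":0},{"travel":[0,0,-3],"twist":0},{"travel":[0,0,-6],"twist":0},{"travel":[5,3,-6],"twist":0},{"travel":[10,5.8,-6],"twist":0},{"travel":[15,5.8,-6],"twist":-4},{"travel":[20,5.8,-6],"twist":-4},{"travel":[25,5.8,-6],"twist":-4},{"travel":[30,5.8,-6],"twist":-4},{"travel":[35,5.8,-6],"twist":-4},{"travel":[40,5.8,-6],"twist":-4},{"travel":[42.1,5.8,-6],"twist":-4},{"travel":[42.1,5.8,-6],"twist":-4},{"travel":[42.1,5.8,-6],"twist":-4},{"travel":[42.1,5.8,-6],"twist":-4},{"travel":[42.1,5.8,-6],"twist":-4}]' 2.6; python3 look.py pics/w5.png
```

```text
time_s: 45.5
tool_pos: [0.3936, -0.3788, 0.0937]
eef_rot: [-0.669, 0.743, 0.0, -0.0]
force: [-0.4, -0.6, -0.5]
grip_width: 0.0263
45.5 [ 0.3936 -0.3788  0.0937] yaw [-0.10542637 -0.99442711]
```

View pics/w5.png

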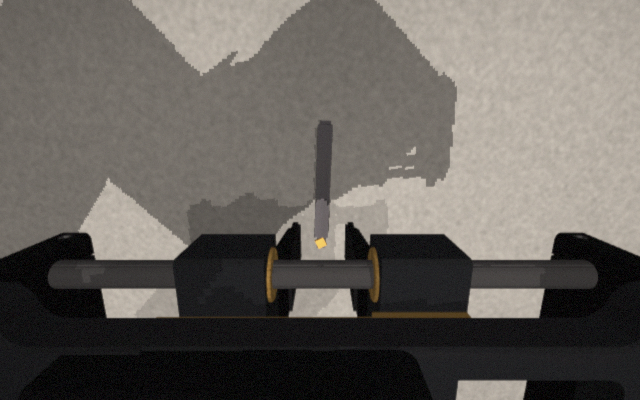

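The last tool is centred between the fingers, from (324,121) to its tip at (321,242).

```bash
python3 -m creep '[{"travel":[-0.05,0.1,3],"twist":1},{"travel":[-0.05,0.1,6],"twist":1},{"travel":[-0.05,0.1,8.3],"twist":1},{"travel":[-0.05,0.1,9.15],"twist":1},{"travel":[-0.05,0.1,9.15],"twist":1},{"travel":[-0.05,0.1,9.15],"twist":1}]' && python3 -m creep '[{"travel":[0,0,0],"twist":0},{"travel":[0,0,0],"twist":0},{"travel":[0,0,0],"twist":0},{"travel":[0,0,0],"twist":0},{"travel":[0,0,0],"twist":0},{"travel":[0,0,-4],"twist":0},{"travel":[0,0,-8],"twist":0},{"travel":[0,0,-8],"twist":0},{"travel":[0,0,-8],"twist":0}]' 0.8
python3 - <<'E'
from h import *
s=env.state();m=R.from_quat(s["eef_rot"]).as_matrix();print(np.degrees(np.arctan2(m[1,0],m[0,0])),tool(np.array([.4577,-.0071,.037])-s["tool_pos"]))
E
```

```text
time_s: 46.15
tool_pos: [0.3927, -0.3791, 0.0027]
eef_rot: [-0.662, 0.75, -0.0, -0.0]
force: [0.3, -0.1, -0.1]
grip_width: 0.0259
time_s: 47.05
tool_pos: [0.3924, -0.3793, 0.0826]
eef_rot: [-0.662, 0.75, -0.001, -0.0]
force: [-0.6, -0.1, -1.1]
grip_width: 0.0118
-97.12974623023251 [-37.75  -1.86   4.52]
```

```bash
python3 -m creep '[{"travel":[-5,0,0],"twist":0},{"travel":[-10,-0.5,0],"twist":1},{"travel":[-15,-1,0],"twist":2},{"travel":[-20,-1.3,0],"twist":2.9},{"travel":[-25,-1.5,0],"twist":2.9},{"travel":[-30,-1.8,0],"twist":2.9},{"travel":[-35,-1.8,0],"twist":2.9},{"travel":[-37.8,-1.8,0],"twist":2.9},{"travel":[-37.8,-1.8,0],"twist":2.9},{"travel":[-37.8,-1.8,2.5],"twist":2.9},{"travel":[-37.8,-1.8,4.5],"twist":2.9},{"travel":[-37.8,-1.8,4.5],"twist":2.9},{"travel":[-37.8,-2.4,4.5],"twist":2.9},{"travel":[-37.8,-2.9,4.6],"twist":2.9},{"travel":[-37.8,-2.9,4.6],"twist":2.9}]'; python3 -m creep '[{"travel":[0,0,0],"twist":0},{"travel":[0,0,0],"twist":0},{"travel":[0,0,0],"twist":0},{"travel":[0,0,0],"twist":0}]' 2.2
python3 - <<'E'
from h import *
s=env.state();m=R.from_quat(s["eef_rot"]).as_matrix();d=s["tool_pos"]-np.array([.582,.035,0])
print(np.degrees(np.arctan2(m[1,0],m[0,0])),"blk",.985*d[0]-.1736*d[1],.1736*d[0]+.985*d[1],d[2])
w=env.grab_frame("wrist")[20:300,190:450,::-1];cv2.imwrite("pics/b3.png",cv2.resize(w,None,fx=2,fy=2,interpolation=cv2.INTER_CUBIC))
E
```

```text
time_s: 48.55
tool_pos: [0.4691, -0.0082, 0.0366]
eef_rot: [-0.642, 0.766, -0.001, 0.001]
force: [0.8, 0.0, -1.7]
grip_width: 0.0115
time_s: 48.95
tool_pos: [0.468, -0.0077, 0.0363]
eef_rot: [-0.643, 0.766, -0.0, 0.0]
force: [0.2, 0.3, 0.3]
grip_width: 0.0222
-100.0265940526332 blk -0.10486330827858041 -0.06189359213711226 0.03627015118963872
```

View pics/b3.png

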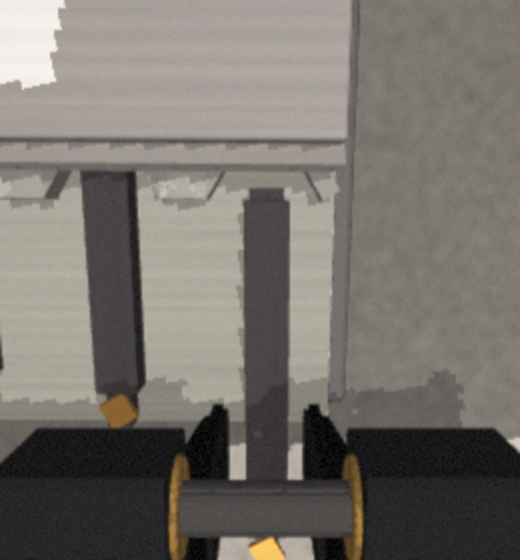

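The tool lies flat and centred in the slot 3 mouth, with its shank end at (266,190) in the crop. The tool in slot 2 is seated.

```bash
python3 -m creep '[{"travel":[0,0,0.2],"twist":0},{"travel":[0,0,0.25],"twist":0},{"travel":[0,0,0.25],"twist":0}]'|grep pos; python3 -m creep '[{"travel":[0,0,0],"twist":0},{"travel":[0,0,0],"twist":0},{"travel":[0,0,0],"twist":0},{"travel":[0,0,0],"twist":0},{"travel":[0,0,0],"twist":0},{"travel":[0.05,-0.5,0],"twist":0},{"travel":[0.1,-1,0],"twist":0},{"travel":[0.1,-1,0],"twist":0}]' 0.8; for i in 1 2; do python3 -m creep '[{"travel":[0,-0.4,0],"twist":0},{"travel":[0,-0.8,0],"twist":0},{"travel":[0,-1.1,0],"twist":0},{"travel":[0,-1.1,0],"twist":0}]' | grep -E "pos|force";done
```

```text
tool_pos: [0.468, -0.0077, 0.0335]
time_s: 50.1
tool_pos: [0.4787, -0.0108, 0.0336]
eef_rot: [-0.643, 0.766, -0.0, 0.0]
force: [0.3, -0.7, 0.5]
grip_width: 0.0115
tool_pos: [0.4892, -0.0125, 0.0336]
force: [0.1, 0.3, -0.4]
tool_pos: [0.5, -0.0144, 0.0336]
force: [0.9, -0.6, -0.3]
```

```bash
for i in 1 2 3 4; do python3 -m creep '[{"travel":[0,-0.1,0],"twist":0},{"travel":[0,-0.2,0],"twist":0},{"travel":[0,-0.2,0],"twist":0}]' | grep -E "pos|force"; done
```

```text
tool_pos: [0.5014, -0.0147, 0.0336]
force: [-0.1, -0.3, -0.7]
tool_pos: [0.5035, -0.0151, 0.0336]
force: [0.3, -0.4, -0.7]
tool_pos: [0.5055, -0.0154, 0.0336]
force: [-0.0, 0.6, 0.3]
tool_pos: [0.5069, -0.0156, 0.0336]
force: [-3.7, -0.0, 3.0]
```

```bash
for i in 1 2; do python3 -m creep '[{"travel":[0,-0.1,0],"twist":0},{"travel":[0,-0.2,0],"twist":0},{"travel":[0,-0.2,0],"twist":0}]' | grep -E "pos|force"; done
```

```text
tool_pos: [0.5069, -0.0156, 0.0336]
force: [-12.3, 1.3, 10.8]
tool_pos: [0.5071, -0.0157, 0.0335]
force: [-19.9, 2.2, 16.2]
```

```bash
python3 -m creep '[{"travel":[0,0,0],"twist":0},{"travel":[0,0,0],"twist":0},{"travel":[0,0,0],"twist":0},{"travel":[0,0,-4],"twist":0},{"travel":[0,0,-8],"twist":0},{"travel":[-3,4,-12],"twist":0},{"travel":[-6.3,8.8,-16.5],"twist":0},{"travel":[-6.3,8.8,-16.5],"twist":0},{"travel":[-6.3,8.8,-16.5],"twist":0},{"travel":[-6.3,8.8,-16.5],"twist":0}]' 2.4; python3 look.py pics/w6.png
```

```text
time_s: 53.7
tool_pos: [0.4359, 0.0612, 0.1991]
eef_rot: [-0.643, 0.766, -0.001, 0.001]
force: [0.3, -0.2, -0.6]
grip_width: 0.0237
53.7 [0.4359 0.0612 0.1991] yaw [-0.17301435 -0.98491929]
```

View pics/w6.png

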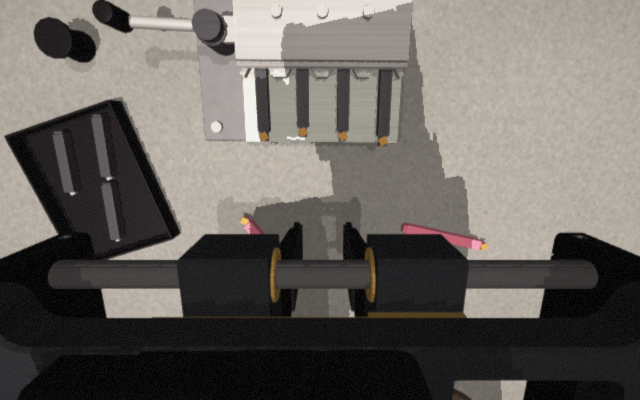

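All four tips are close to the ledge front, at (264,137), (303,132), (343,136) and (383,142). The three worn tools lie flat in the tray and the lever is still loose. Next I move to the knob.

```bash
python3 -m creep '[{"travel":[-4,-4,0],"twist":-8},{"travel":[-7,-7,0],"twist":-16},{"travel":[-10,-10,0],"twist":-24},{"travel":[-13,-12,0],"twist":-32},{"travel":[-16,-14,0],"twist":-40},{"travel":[-17.75,-15.6,0],"twist":-48.6},{"travel":[-17.75,-15.6,0],"twist":-48.6},{"travel":[-17.75,-15.6,0],"twist":-48.6},{"travel":[-17.75,-15.6,0],"twist":-48.6},{"travel":[-17.75,-15.6,4],"twist":-48.6},{"travel":[-17.75,-15.6,8],"twist":-48.6},{"travel":[-17.75,-15.6,8],"twist":-48.6},{"travel":[-17.75,-15.6,8],"twist":-48.6}]' 4; python3 look.py pics/w7.png
python3 - <<'E'
from h import *
s=env.state();print(tool(np.array([.620,.209,.067])-s["tool_pos"]))
w=cv2.imread("pics/w7.png")[100:300,220:420];cv2.imwrite("pics/b4.png",cv2.resize(w,None,fx=2,fy=2))
E
```

```text
time_s: 55.05
tool_pos: [0.6201, 0.2081, 0.1193]
eef_rot: [0.901, -0.435, -0.0, 0.0]
force: [0.6, -0.8, 0.3]
grip_width: 0.0401
55.05 [0.6201 0.2081 0.1193] yaw [ 0.62230294 -0.7827765 ]
[-0.1   0.02  5.34]
```

View pics/b4.png

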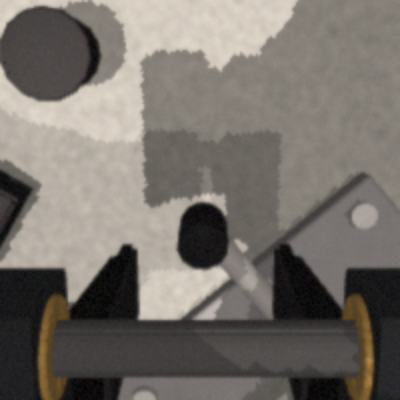

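```bash
python3 -m creep '[{"travel":[-0.1,0,2],"twist":0},{"travel":[-0.1,0,4],"twist":0},{"travel":[-0.1,0,5.25],"twist":0},{"travel":[-0.1,0,5.25],"twist":0},{"travel":[-0.1,0,5.25],"twist":0}]' && python3 -m creep '[{"travel":[0,0,0],"twist":0},{"travel":[0,0,0],"twist":0},{"travel":[0,0,0],"twist":0},{"travel":[0,0,0],"twist":0},{"travel":[0,0,0],"twist":0},{"travel":[0,0,0],"twist":0}]' 1
python3 - <<'E'
from h import *
s=env.state();p=np.array([.606,.134]);k=s["tool_pos"][:2];print(np.degrees(np.arctan2(*(k-p)[::-1])),np.linalg.norm(k-p))
for a in (74,68,62,56,50,44,38,32,26,20,14,8,4,0,-4):
    t=p+.0755*np.array([np.cos(np.radians(a)),np.sin(np.radians(a))]);print(a,tool(np.r_[t-k,0]))
E
```

```text
time_s: 55.6
tool_pos: [0.62, 0.2095, 0.0674]
eef_rot: [0.901, -0.434, 0.001, -0.0]
force: [0.4, 0.6, -0.1]
grip_width: 0.0403
time_s: 56.2
tool_pos: [0.6204, 0.2095, 0.067]
eef_rot: [0.901, -0.434, 0.001, -0.001]
force: [2.6, -0.1, 6.4]
grip_width: 0.0205
79.23086680283502 0.07681206254849424
74 [ 0.63 -0.32  0.  ]
68 [ 1.3  -0.75  0.  ]
62 [ 2.   -1.1   0.01]
56 [ 2.74 -1.37  0.01]
50 [ 3.51 -1.57  0.01]
44 [ 4.29 -1.69  0.01]
38 [ 5.08 -1.72  0.01]
32 [ 5.87 -1.67  0.01]
26 [ 6.65 -1.54  0.01]
20 [ 7.41 -1.33  0.01]
14 [ 8.14 -1.03  0.02]
8 [ 8.85 -0.67  0.02]
4 [ 9.29 -0.38  0.02]
0 [ 9.71 -0.07  0.02]
-4 [10.11  0.27  0.02]
```

```bash
python3 -m creep '[{"travel":[0,0,0],"twist":0},{"travel":[0.63,-0.32,0],"twist":0},{"travel":[1.3,-0.75,0],"twist":0},{"travel":[2,-1.1,0],"twist":0},{"travel":[2.74,-1.37,0],"twist":0},{"travel":[3.51,-1.57,0],"twist":0},{"travel":[4.29,-1.69,0],"twist":0},{"travel":[5.08,-1.72,0],"twist":0},{"travel":[5.87,-1.67,0],"twist":0},{"travel":[6.65,-1.54,0],"twist":0},{"travel":[7.41,-1.33,0],"twist":0},{"travel":[8.14,-1.03,0],"twist":0},{"travel":[8.85,-0.67,0],"twist":0},{"travel":[9.29,-0.38,0],"twist":0},{"travel":[9.71,-0.07,0],"twist":0},{"travel":[9.71,-0.07,0],"twist":0},{"travel":[9.71,-0.07,0],"twist":0}]'
```

```text
time_s: 57.9
tool_pos: [0.6807, 0.1372, 0.0664]
eef_rot: [0.9, -0.435, -0.0, -0.003]
force: [2.9, 17.1, 0.9]
grip_width: 0.0188
```

```bash
python3 -m creep '[{"travel":[0.2,0.17,0],"twist":0},{"travel":[0.4,0.34,0],"twist":0},{"travel":[0.6,0.5,0],"twist":0},{"travel":[0.6,0.5,0],"twist":0},{"travel":[0.6,0.5,0],"twist":0}]'
```

```text
time_s: 58.4
tool_pos: [0.6805, 0.1361, 0.0667]
eef_rot: [0.9, -0.435, -0.001, -0.007]
force: [3.9, 54.7, -0.2]
grip_width: 0.0184
```

```bash
python3 -m creep '[{"travel":[-0.3,-0.25,0],"twist":0},{"travel":[-0.5,-0.4,0],"twist":0},{"travel":[-0.5,-0.4,0],"twist":0}]'; python3 -m creep '[{"travel":[0,0,0],"twist":0},{"travel":[0,0,0],"twist":0},{"travel":[0,0,0],"twist":0},{"travel":[0,0,0],"twist":0},{"travel":[0,0,-4],"twist":0},{"travel":[0,0,-8],"twist":0},{"travel":[0,0,-12],"twist":0},{"travel":[4,4,-15],"twist":0},{"travel":[8,8,-15],"twist":0},{"travel":[12,12,-15],"twist":0},{"travel":[16,16,-15],"twist":0},{"travel":[20,20,-15],"twist":0},{"travel":[24,23,-15],"twist":0},{"travel":[27,25,-15],"twist":0},{"travel":[27,25,-15],"twist":0},{"travel":[27,25,-15],"twist":0}]' 4
python3 - <<'E'
from h import *
im=env.grab_frame("top")
cv2.imwrite("pics/t3.png",cv2.resize(im[110:270,180:500,::-1],None,fx=2.5,fy=2.5,interpolation=cv2.INTER_CUBIC))
E
```

```text
time_s: 58.7
tool_pos: [0.6806, 0.1369, 0.0665]
eef_rot: [0.901, -0.435, -0.0, -0.003]
force: [2.5, 22.7, 1.1]
grip_width: 0.0191
time_s: 60.3
tool_pos: [0.6521, -0.2382, 0.2153]
eef_rot: [0.9, -0.436, -0.001, 0.0]
force: [-0.5, 0.3, 0.0]
grip_width: 0.0398
```

View pics/t3.png

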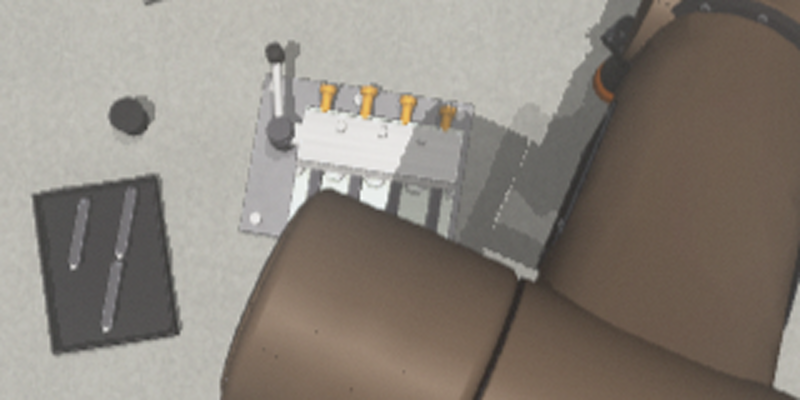

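The lever points along the block's +x again, past its starting angle, at about 1.35 rad from the grip position with the end stop felt. The three worn tools are in the tray. The relative tip depths before locking (slots 1, 2 and 3 against slot 0: about +5.5, +1 and -5.5 mm) match the differences between the stop-screw heads behind the block (about +3.4, 0 and -5 mm). That fits every tool resting on its own stop.

```bash
python3 -c "
from plant import env
print(env.close_job())"
```

```text
the job is handed in; nothing more can be done
None
```

I handed the job in at about 60 s of the 210 s allowed. No verdict was reported, so this rests on my own checks.

- **Worn tools:** I swung the lever loose before anything else was touched. The last top view shows all three worn tools lying in the tray.
- **Long tools:** I pushed the half-way tool and the three bench tools into slots 0–3 until the force rose firmly. The wrist force along the slot peaked at about 20 N, or about 22 N for the half-way tool.
- **Lever:** I swung it to its locked end stop. I estimate about 1.35 rad from the grip position and the top view.
- **Depths:** The tip depths relative to slot 0, seen before locking, agree with the stop-screw heads behind the block to about 2 mm.
- **One setback:** The tool for slot 2 first caught on the roof plate's front edge at about 30 N. I backed it off, laid it flat, regripped and seated it normally.
- **One shift:** The rightmost bench tool had moved about 25 mm since the first picture, and I picked it up from its new place.
- **Not checked:** The arm hid the tool tips in the last top view, so I did not measure them again after locking. The loupe was in place in that view. The jar and wheel were clear of everything the arm did, but I did not measure them at the end.

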